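Lay the tea tray for one

ROBOT

A 6-joint arm with a two-finger parallel gripper is mounted at the origin on the work surface. World frame = base frame: x ahead of the robot, y to its left, z up, the work surface at z = 0. Lengths are in m, angles in rad, forces in N, time in s.
With the tool pointing down it reaches from about 0.3 to 0.775 m from the base axis. Payload 14.6 kg.
Tool frame: the origin (TCP) lies at the very end of the fingers, on their centre line; the grasp point (between the pads) lies 19 mm behind it; z points along the fingers, y is the direction in which the jaws open and shut (so a half turn about z gives the same grasp; the last joint's range is limited). The gripper opens to 94 mm and grips with 3 to 60 N. Pads are 16 mm wide; open, the fingers measure 119 mm over their backs; the gripper's body (75 mm by 177 mm) begins 78 mm behind the grasp point.
Start: joints at [-1.221, 0.3, 1.521, -0, 1.321, -0.067], TCP at [0.223, -0.503, 0.205] pointing down, gripper open.
Joint ranges: [-3.03, 3.03], [-0.79, 2.21], [0.23, 2.52], [-1.04, 4.18], [0, 3.07], [-2.55, 2.55]. Speed limits (rad/s): [2.22, 2.22, 2.57, 3.14, 3.14, 3.14].

INTERFACE

Orientations are given as [roll, pitch, yaw] about the fixed x, y, z axes, in that order (R = Rz(yaw) Ry(pitch) Rx(roll)).
In Python, from station import status, camera, ctrl gives the robot as it stands. The module is installed in compiled form; this text tells all that it offers.
- The arm moves only by the shell command python3 -m jog 'ROWS' [FORCE]. ROWS is JSON, a list of rows, each a list of 7 numbers: the shift along the tool's x, y, z each as a share of 1000 mm, from -1 to 1, then the turn, a rotation vector about the tool's x, y, z each as a share of pi/2 rad, from -1 to 1, then the opening, from -1 (shut) to 1 (fully open), so that 0 is half open. A call has 1 to 20 rows; each row is the pose to reach, as a shift and turn from the pose measured when the call began, along the tool's axes at that moment; what a row does not reach only later rows make up. A row lasts 1/10 s, in which the tool goes at most 50 mm and 8.59 degrees, less where a joint would pass 70% of its speed; a pose out of reach is approached as far as the arm can. A call with a number of a shift or a turn outside -1 to 1 is refused whole. A call with a gripper value outside its range is refused whole. The fingers move at their own pace and stop on an object; FORCE is the grip in N (left out, the last holds). Time passes only in rows, so rows that repeat a pose let the fingers close. It gives the time, the measured TCP pose, the force and the opening at its end, in the units of the state.
- status.get_obs(): the state, without advancing time (a new reading comes with each control period).
- camera(name): name is "scene" or "top"; returns a dict with "image" (420x560x3 uint8, red, green, blue), "fx", "fy", "cx", "cy" (pixels), "world_from_camera" (4x4, takes a point from camera to world coordinates). Camera axes: x right, y down, z forward; pixel columns grow to the right and rows downward; lengths in m; the calibration is good to about 2 mm. A picture is of the moment at which its call begins. There is no depth.
- ctrl.hand_in(): hands the job in, once; it reports no verdict.
The state is a dict: "time_s": time; "qpos": joint angles; "joint_vel": joint speeds; "tau": joint torques, N m; "ee_pos": TCP position; "eef_rot": TCP orientation; "force": force on the tool from outside, world axes, zero at the start; "moment": the same for the moment, N m; "grip_width": finger opening in m.
Only numpy, scipy, OpenCV 4.12 (cv2) and the standard library are available. Lean on these libraries where they do the work, as an engineer would, in place of code of your own. Each camera call takes 0.05 s, during which the arm holds its last target.

TASK

Lay the tea tray for one: set the stoneware teapot on the large round mat, the cup without a handle on the small round mat, the square tin on the square mat and the oblong wooden box on the oblong mat, each put down gently, upright and centred on its mat, with the tin and the box squared up to theirs. The mug with the handle and the round tin do not belong: leave them standing where they are.

Things in the scene. Friction and masses are not known exactly. Their poses are not given: they have to be found in the camera images.
- teapot: Stoneware teapot, loose, 0.3 kg, lid fixed: body 86 mm across, 52 high (foot 68), lid button 12 across, up to 62 high; spout towards +x reaches 66 mm from the axis. Brown cane handle arches over it in the x-z plane: straight top bar 52 mm along x, 12 wide (y), 13 high, centred on the axis at height 88, 20 mm free below; grip it across y. Origin: centre of its underside; z up.
- cup: Beige-grey stoneware cup WITHOUT a handle, loose, 56 mm across, 70 mm high (foot 52 mm), straight round wall 4 mm thick, open top, about 0.16 kg. Origin: centre of its underside; z up.
- square_tin: Plain metal tin with a closed lid, square in plan, loose: 52 x 52 mm, lid 54 x 54 mm over the top 18 mm, 80 mm high, about 0.15 kg; x and y along its sides. Origin: centre of its underside; z up.
- wood_box: Plain pale wooden box with a closed lid, oblong in plan, loose: 46 mm (x) by 82 mm (y), lid 48 x 84 mm over the top 18 mm, 70 mm high, about 0.18 kg. Origin: centre of its underside; z up.
- mat_pot: The large round cork mat, 100 mm across, 4 mm thick, for the teapot. Origin: centre of its underside, 6 mm above the table; z up; things stand on its top, 4 mm above the origin. Fixed in a low wooden tray (290 mm square, floor 6 thick, rim 20 high, 8 thick) fixed to the table; the four mats lie two by two, 130 mm apart, in any order.
- mat_cup: The small round cork mat, 74 mm across, 4 mm thick, for the cup; lies in the tray like mat_pot. Origin: centre of its underside, 6 mm above the table; z up; things stand on its top, 4 mm above the origin.
- mat_tin: The square cork mat, 80 x 80 mm, 4 mm thick, for the square tin; x and y along its sides; lies in the tray like mat_pot. Origin: centre of its underside, 6 mm above the table; z up; things stand on its top, 4 mm above the origin.
- mat_box: The oblong cork mat, 74 mm (x) by 110 mm (y), 4 mm thick, for the wooden box; lies in the tray like mat_pot. Origin: centre of its underside, 6 mm above the table; z up; things stand on its top, 4 mm above the origin.
- mug: Does not belong: a loose mug of the same clay and size as the cup (56 mm across, 70 mm high) but WITH an ear handle, which reaches 57 mm from its axis towards +y. Leave it. Origin: centre of its underside; z up.
- round_tin: Does not belong: a loose metal tin like the square one but ROUND, 54 mm across (lid 56 mm), 80 mm high. Leave it. Origin: centre of its underside; z up.
Things that resemble listed ones, but are neither listed nor needed, are in the scene too. There is more than one size of the wood_box; the job needs the smaller. Leave any orange look-alike of the teapot alone.

How it is judged:
By the outcome, as a careful person would: the job done as asked, in the order asked, and still so for the second after the job is handed in, with the robot touching nothing.
It also fails if it takes over 112 s, if anything falls off the work surface, if the arm or the gripper's body presses on something with over 40 N, if the wrist force passes 120 N, or if a joint passes its speed limit or range.

## Working session

There is one attempt and no reset: what is moved stays moved. The work goes in short steps, Python scripts to look and compute and a shell command to move; the robot and the scene stay as the last step left them, time stands still between calls to the robot, and variables do not carry over. Pictures are saved under pics/ and viewed, and the job is handed in when it is done.

```bash
mkdir -p pics; python3 - <<'E'
from station import status,camera,ctrl
import cv2,numpy as np
o=status.get_obs();print({k:np.round(v,3).tolist() for k,v in o.items()})
for n in("scene","top"):
    c=camera(n);cv2.imwrite(f"pics/{n}0.png",cv2.cvtColor(c["image"],cv2.COLOR_RGB2BGR))
    print(n,c["fx"],c["fy"],c["cx"],c["cy"],np.round(c["world_from_camera"],3).tolist())
E
```

```text
{'time_s': 0.0, 'qpos': [-1.221, 0.3, 1.522, -0.0, 1.321, -0.067], 'joint_vel': [0.0, 0.0, 0.001, -0.0, 0.001, 0.001], 'tau': [0.001, -53.18, -35.274, 0.071, 0.024, -0.0], 'ee_pos': [0.223, -0.503, 0.205], 'eef_rot': [-3.14, -0.0, 0.417], 'force': [-0.153, 0.069, -0.604], 'moment': [0.013, -0.016, 0.022], 'grip_width': 0.094}
scene 497.03710867046465 497.03710867046465 279.7446168920914 211.04366524085475 [[0.433, 0.773, -0.464, 1.157], [0.901, -0.37, 0.225, -0.395], [0.003, -0.515, -0.857, 1.177], [0.0, 0.0, 0.0, 1.0]]
top 511.89424896272436 511.89424896272436 280.2263265302566 204.99015924185983 [[-0.019, -0.995, 0.096, 0.428], [-1.0, 0.017, -0.025, -0.067], [0.023, -0.096, -0.995, 1.352], [0.0, 0.0, 0.0, 1.0]]
```

View pics/scene0.png

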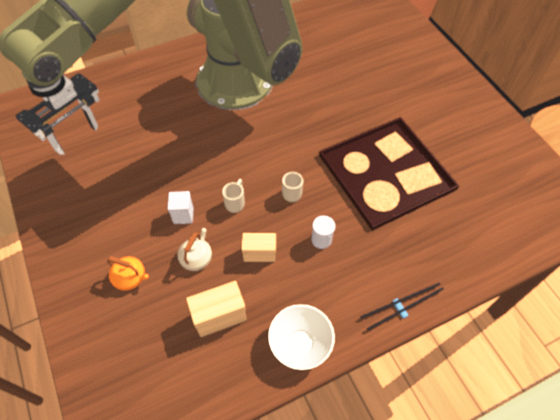

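View pics/top0.png

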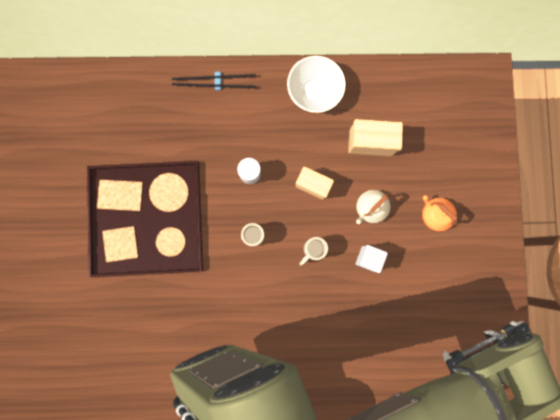

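The two views agree. In the top view: teapot (374,206), square tin (372,259), cup (252,235), mug (316,248), round tin (249,170), small box (315,183). The mats are pot (168,192), cup (170,242), box (120,195) and tin (120,244). I'll zoom in next.

```bash
cat > h.py <<'E'
from station import status,camera,ctrl
import cv2,numpy as np
def ray(c,u,v,z):
    M=np.array(c["world_from_camera"]);d=M[:3,:3]@[(u-c["cx"])/c["fx"],(v-c["cy"])/c["fy"],1.]
    return (M[:3,3]+d*(z-M[2,3])/d[2])
def proj(c,p):
    M=np.array(c["world_from_camera"]);q=M[:3,:3].T@(np.array(p)-M[:3,3])
    return np.array([c["fx"]*q[0]/q[2]+c["cx"],c["fy"]*q[1]/q[2]+c["cy"]])
def crop(c,name,u0,v0,w,h,s):
    im=cv2.cvtColor(c["image"],cv2.COLOR_RGB2BGR)[v0:v0+h,u0:u0+w]
    cv2.imwrite("pics/"+name,cv2.resize(im,None,fx=s,fy=s,interpolation=cv2.INTER_CUBIC))
E
python3 - <<'E'
from h import *
t=camera("top");s=camera("scene")
crop(t,"t1.png",230,150,170,135,4.5)
crop(s,"s1.png",150,160,200,120,4)
# mats
im=cv2.cvtColor(t["image"],cv2.COLOR_RGB2HSV)
m=((im[...,2]>140)&(im[...,1]>60)).astype(np.uint8);m[:, :85]=0;m[:,205:]=0;m[:150]=0;m[285:]=0
for c in cv2.findContours(m,cv2.RETR_EXTERNAL,cv2.CHAIN_APPROX_NONE)[0]:
    if cv2.contourArea(c)<200:continue
    w=np.array([ray(t,u,v,.010)[:2] for u,v in cv2.convexHull(c)[:,0]]).astype(np.float32)
    r=cv2.minAreaRect(w);print(cv2.contourArea(c),"matT",np.round(r[0],4),np.round(r[1],4),r[2])
im=cv2.cvtColor(s["image"],cv2.COLOR_RGB2HSV)
m=((im[...,2]>140)&(im[...,1]>60)).astype(np.uint8);m[:, :325]=0;m[:,455:]=0;m[:125]=0;m[220:]=0
for c in cv2.findContours(m,cv2.RETR_EXTERNAL,cv2.CHAIN_APPROX_NONE)[0]:
    if cv2.contourArea(c)<200:continue
    w=np.array([ray(s,u,v,.010)[:2] for u,v in cv2.convexHull(c)[:,0]]).astype(np.float32)
    r=cv2.minAreaRect(w);print(cv2.contourArea(c),"matS",np.round(r[0],4),np.round(r[1],4),r[2])
E
```

```text
685.5 matT [0.4673 0.188 ] [0.0779 0.0754] 88.95533752441406
1026.5 matT [0.4639 0.3186] [0.0858 0.0854] 7.835520267486572
1260.5 matT [0.5918 0.3205] [0.1153 0.0798] 85.85159301757812
1191.0 matT [0.5973 0.1934] [0.1015 0.1034] 44.73668670654297
2567.5 matT [0.5341 0.2559] [0.3131 0.355 ] 89.70317840576172
760.5 matS [0.718  0.2863] [0.0722 0.1897] 1.2535520792007446
898.5 matS [0.6018 0.1899] [0.1007 0.1051] 59.397438049316406
666.5 matS [0.5559 0.0516] [0.1679 0.071 ] 2.921759843826294
895.0 matS [0.5957 0.3173] [0.1168 0.0816] 86.09978485107422
447.0 matS [0.4714 0.1849] [0.0758 0.0804] 60.57944869995117
632.0 matS [0.4679 0.3151] [0.0862 0.0874] 7.616580486297607
1229.5 matS [0.5221 0.4117] [0.1357 0.2041] 54.08395004272461
577.0 matS [0.3821 0.2243] [0.1695 0.0852] 64.45895385742188
```

View pics/t1.png

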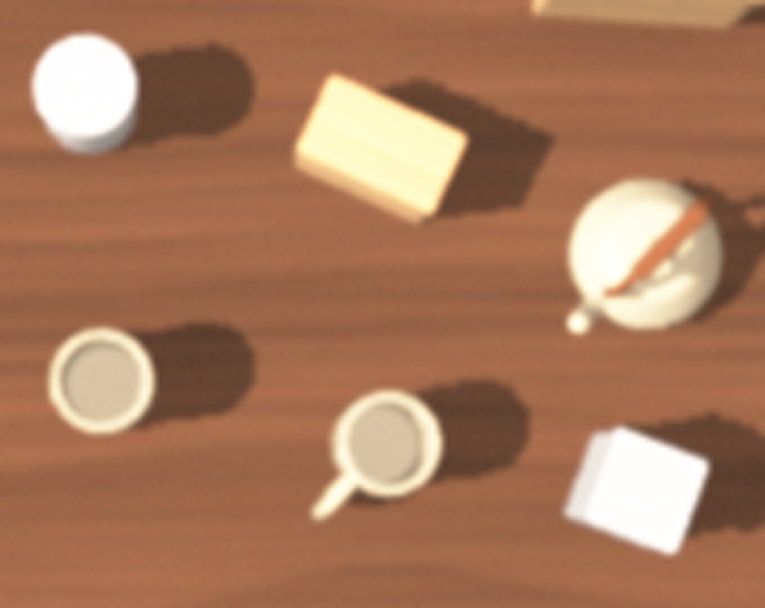

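View pics/s1.png

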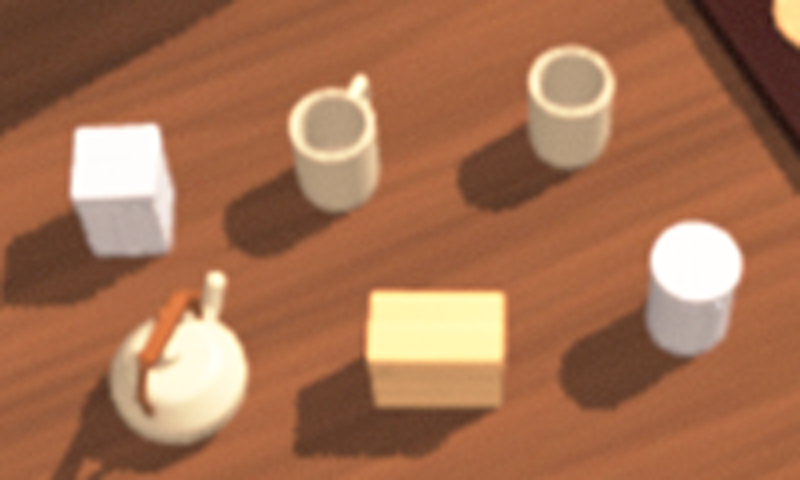

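```bash
cat >> h.py <<'E'
def up(c,k=4):
    return cv2.resize(c["image"],None,fx=k,fy=k,interpolation=cv2.INTER_CUBIC)
def seg(c,f,box,z,amin=60,k=4,hull=True):
    """f(hsv float, rgb)->mask ; box u0,v0,u1,v1 ; list (rect, circle) in world plane z"""
    im=up(c,k);hs=cv2.cvtColor(im,cv2.COLOR_RGB2HSV).astype(int)
    m=f(hs,im.astype(int)).astype(np.uint8)
    n=np.zeros_like(m);u0,v0,u1,v1=[k*x for x in box];n[v0:v1,u0:u1]=m[v0:v1,u0:u1]
    out=[]
    for q in cv2.findContours(n,cv2.RETR_EXTERNAL,cv2.CHAIN_APPROX_NONE)[0]:
        if cv2.contourArea(q)<amin*k*k: continue
        p=(q[:,0]+.5)/k-.5
        w=np.array([ray(c,u,v,z)[:2] for u,v in p]).astype(np.float32)
        e=cv2.fitEllipse(w);r=cv2.minAreaRect(w)
        out.append((q,w,r,e))
        print("  px",np.round(p.mean(0),1),"rect",np.round(r[0],4),np.round(r[1],4),round(r[2],1),"ell",np.round(e[0],4),np.round(e[1],4),round(e[2],1))
    return out,n
E
python3 - <<'E'
from h import *
t=camera("top");s=camera("scene")
for (u,v) in [(372,259),(362,262),(374,200),(315,180),(304,190),(249,168),(252,225),(252,235)]: print("T",(u,v),t["image"][v,u], cv2.cvtColor(t["image"][v:v+1,u:u+1],cv2.COLOR_RGB2HSV)[0,0])
for (u,v) in [(180,200),(182,216),(195,265),(260,240),(260,256),(322,226),(290,184),(283,188),(190,243),(355,160)]: print("S",(u,v),s["image"][v,u], cv2.cvtColor(s["image"][v:v+1,u:u+1],cv2.COLOR_RGB2HSV)[0,0])
cork=lambda h,r:(h[...,2]>150)&(h[...,1]>60)
print("mats T");seg(t,cork,(94,170,194,268),.010,200)
print("mats S");seg(s,cork,(335,130,447,213),.010,200)
E
```

```text
T (372, 259) [255 254 253] [ 15   2 255]
T (362, 262) [255 254 253] [ 15   2 255]
T (374, 200) [255 252 234] [ 26  21 255]
T (315, 180) [255 251 205] [ 28  50 255]
T (304, 190) [224 172 121] [ 15 117 224]
T (249, 168) [255 254 254] [  0   1 255]
T (252, 225) [223 202 165] [ 19  66 223]
T (252, 235) [218 196 166] [ 17  61 218]
S (180, 200) [254 253 251] [ 20   3 254]
S (182, 216) [185 170 164] [  9  29 185]
S (195, 265) [235 209 167] [ 19  74 235]
S (260, 240) [255 249 181] [ 28  74 255]
S (260, 256) [205 150  99] [ 14 132 205]
S (322, 226) [255 254 253] [ 15   2 255]
S (290, 184) [184 156 127] [ 15  79 184]
S (283, 188) [164 138 110] [ 16  84 164]
S (190, 243) [224 124  68] [ 11 178 224]
S (355, 160) [254 227 151] [ 22 103 254]
mats T
  px [170.  241.4] rect [0.4676 0.1883] [0.0778 0.078 ] 89.9 ell [0.4675 0.188 ] [0.0777 0.078 ] 66.2
  px [119.5 243.8] rect [0.4638 0.3186] [0.0855 0.0853] 7.8 ell [0.4638 0.3185] [0.0981 0.0986] 127.6
  px [119.3 194.9] rect [0.5918 0.3209] [0.1158 0.0794] 85.9 ell [0.5918 0.3205] [0.0899 0.1366] 175.7
  px [168.1 191.9] rect [0.5975 0.1932] [0.1042 
[... 175 characters left out ...]
 203.4] rect [0.571  0.0852] [0.0465 0.0798] 61.1 ell [0.5793 0.0723] [0.0396 0.0876] 81.7
  px [381.  195.4] rect [0.6019 0.1897] [0.104  0.1064] 44.3 ell [0.6016 0.1898] [0.1039 0.106 ] 52.3
  px [418.  177.7] rect [0.5957 0.3174] [0.1171 0.0815] 85.8 ell [0.5957 0.3173] [0.0913 0.1388] 176.9
  px [356.1 162.2] rect [0.472  0.1846] [0.0783 0.0804] 64.4 ell [0.4719 0.1847] [0.0779 0.0805] 54.6
  px [393.4 146.2] rect [0.468 0.315] [0.0877 0.0877] 7.6 ell [0.4682 0.3149] [0.0989 0.1028] 27.6
  px [435.2 144. ] rect [0.5303 0.4153] [0.1036 0.1513] 64.5 ell [0.5103 0.4341] [0.0892 0.1625] 79.0
  px [347.6 133.6] rect [0.3596 0.2174] [0.0461 0.1119] 2.3 ell [0.3659 0.2032] [0.0414 0.1156] 172.4
```

```bash
python3 - <<'E'
from h import *
t=camera("top");s=camera("scene")
print("tin T (z .08)")
a,mt=seg(t,lambda h,r:(h[...,1]<35)&(h[...,2]>235),(350,240,395,280),.080)
print("tin S");seg(s,lambda h,r:(h[...,1]<25)&(h[...,2]>232),(165,185,200,228),.080)
print("roundtin T");seg(t,lambda h,r:(h[...,1]<40)&(h[...,2]>235),(230,150,270,190),.080)
print("roundtin S");seg(s,lambda h,r:(h[...,1]<25)&(h[...,2]>232),(305,205,345,250),.080)
print("box T");seg(t,lambda h,r:(h[...,2]>235)&(h[...,1]<95)&(r[...,1]>200),(290,160,340,205),.070)
print("box S");seg(s,lambda h,r:(h[...,2]>235)&(r[...,1]>200),(235,228,285,266),.070)
print("cup T");seg(t,lambda h,r:(r[...,1]>145),(235,215,275,255),.070)
print("cup S whole");seg(s,lambda h,r:(r[...,1]>115)&(h[...,2]>130),(278,165,308,204),.070)
print("mug T");seg(t,lambda h,r:(r[...,1]>145),(295,230,335,270),.070)
br=lambda h,r:(r[...,0]-r[...,2]>85)&(r[...,0]>150)&(r[...,1]<185)
print("bar T");seg(t,br,(360,190,392,220),.0945,8)
print("bar S");seg(s,br,(172,225,206,262),.0945,8)
print("potbody T");seg(t,lambda h,r:(r[...,1]>150),(352,185,395,228),.03)
print("potbody S");seg(s,lambda h,r:(r[...,1]>135),(175,225,215,275),.03)
# visualise
for c,b,n in((t,(350,185,400,285),"t2.png"),(s,(160,185,220,285),"s2.png")):
    crop(c,n,b[0],b[1],b[2]-b[0],b[3]-b[1],6)
E
```

```text
tin T (z .08)
  px [371.6 258.4] rect [ 0.4146 -0.3231] [0.0622 0.0539] 67.1 ell [ 0.4139 -0.3237] [0.0605 0.0705] 165.3
tin S
  px [181.1 202.8] rect [ 0.4341 -0.3312] [0.0629 0.0806] 68.5 ell [ 0.4281 -0.3284] [0.059  0.0848] 98.2
roundtin T
  px [248.1 168.7] rect [ 0.6439 -0.0207] [0.0546 0.0553] 89.1 ell [ 0.6438 -0.0205] [0.0548 0.0565] 63.5
roundtin S
  px [323.6 225.2] rect [ 0.6493 -0.0245] [0.0539 0.0548] 62.4 ell [ 0.6493 -0.0244] [0.054  0.0551] 82.5
box T
  px [314.1 181.8] rect [ 0.6096 -0.1864] [0.0828 0.0484] 63.7 ell [ 0.6097 -0.1864] [0.0539 0.0992] 153.8
box S
  px [258.5 241.3] rect [ 0.6152 -0.1903] [0.0837 0.048 ] 64.4 ell [ 0.6152 -0.1898] [0.054  0.1011] 154.3
cup T
  px [251.8 234.2] rect [ 0.48   -0.0271] [0.0595 0.0592] 36.0 ell [ 0.4799 -0.0272] [0.059  0.0594] 86.1
cup S whole
  px [292.4 185.6] rect [ 0.5011 -0.038 ] [0.0616 0.1009] 64.3 ell [ 0.5    -0.0381] [0.0627 0.1035] 62.8
mug T
  px [312.7 250.9] rect [ 0.4394 -0.1756] [0.0598 0.0824] 15.7 ell [ 0.4382 -0.1813] [0.056  0.0831] 42.5
bar T
  px [375.8 205.7] rect [ 0.5433 -0.3362] [0.0117 0.0738] 44.2 ell [ 0.5489 -0.3416] [0.011  0.0839] 42.7
  px [362.3 190.7] rect [ 0.5832 -0.3035] [0.0086 0.0203] 28.6 ell [ 0.5811 -0.3024] [0.0082 0.0196] 16.1
bar S
  px [185.9 240.6] rect [ 0.5415 -0.3561] [0.0664 0.1121] 39.8 ell [ 0.5439 -0.3516] [0.0637 0.1035] 35.7
potbody T
  px [371.4 207.9] rect [ 0.5472 -0.3394] [0.0861 0.0912] 87.7 ell [ 0.547  -0.3356] [0.0837 0.0907] 56.2
potbody S
  px [193.6 250.5] rect [ 0.5449 -0.3426] [0.0871 0.1162] 80.8 ell [ 0.5521 -0.3373] [0.0799 0.1118] 56.1
```

View pics/t2.png

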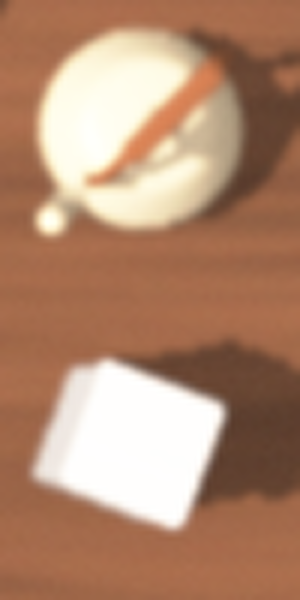

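View pics/s2.png

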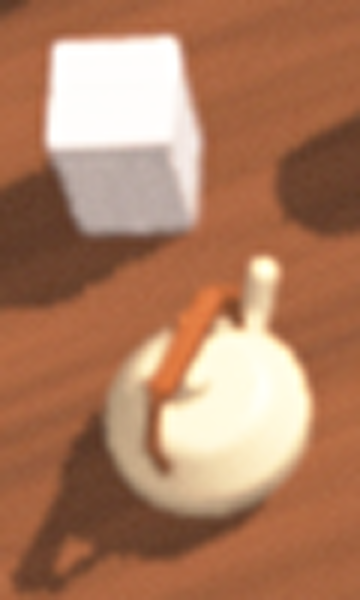

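Mats, box and round tin match their given sizes, and the two views differ by a consistent calibration offset of about 4 mm, which I'll average out. Next I'll work out the tin lid corners, the cup rim and the teapot.

```bash
python3 - <<'E'
from h import *
t=camera("top");s=camera("scene")
def show(c,pts,o,k,z):
    w=np.array([ray(c,o[0]+(x+.5)/k-.5,o[1]+(y+.5)/k-.5,z)[:2] for x,y in pts]);return w
for n,c,o,p in(("T",t,(350,185),[(102,360),(225,408),(182,530),(58,483)]),("S",s,(160,185),[(52,40),(179,37),(170,147),(48,147)])):
    w=show(c,p,o,6,.08);d=np.roll(w,-1,0)-w
    print("tin",n,w.mean(0).round(4),np.linalg.norm(d,axis=1).round(4),(np.degrees(np.arctan2(d[:,1],d[:,0]))%90).round(1))
# cup scene rim: crop s1 origin (150,160) x4 : rim ellipse
w=show(s,[(528,85),(613,85),(570,47),(571,125)],(150,160),4,.07);print("cup S pts",w.round(4).tolist(),w.mean(0))
# teapot body circle T and S, with bar axis
for n,c,o,k,p in(("T",t,(350,185),6,[(38,128),(243,128),(140,28),(140,229)]),("S",s,(160,185),6,[(104,415),(312,415)])):
    print("body",n,[show(c,p,o,k,z).mean(0).round(4).tolist() for z in (.02,.03,.04)])
for n,c,o,k,p in(("T",t,(350,185),6,[(210,70),(98,182),(50,218)]),("S",s,(160,185),6,[(208,295),(160,388),(263,266)])):
    print("bar",n,show(c,p,o,k,.0945).round(4).tolist())
E
```

```text
tin T [ 0.4129 -0.3275] [0.0546 0.0536 0.0546 0.0542] [67.6 68.3 68.2 68.3]
tin S [ 0.4191 -0.3306] [0.0557 0.0566 0.0524 0.0552] [66.1 65.8 64.4 69.2]
cup S pts [[0.475, -0.0581], [0.4998, -0.0064], [0.4591, -0.0186], [0.5165, -0.0463]] [ 0.48760761 -0.03232831]
body T [[0.5501, -0.3442], [0.5492, -0.3422], [0.5483, -0.3401]]
body S [[0.5521, -0.3456], [0.5573, -0.346], [0.5625, -0.3464]]
bar T [[0.5669, -0.3586], [0.5213, -0.3104], [0.5068, -0.29]]
bar S [[0.5395, -0.3293], [0.5713, -0.362], [0.5365, -0.304]]
```

```bash
cat >> h.py <<'E'
from scipy.spatial.transform import Rotation as Ro
def to(x,y,z,yawdeg):
    o=status.get_obs();R=Ro.from_euler("xyz",o["eef_rot"]);T=Ro.from_euler("xyz",[np.pi,0,np.radians(yawdeg)])
    d=R.inv().apply(np.array([x,y,z])-o["ee_pos"]);r=(R.inv()*T).as_rotvec()/(np.pi/2)
    q1=np.arctan2(y,x);print("now",np.round(o["ee_pos"],4),np.round(np.degrees(o["eef_rot"]),1),"F",np.round(o["force"],1),"w",round(o["grip_width"],4),"t",round(o["time_s"],1))
    print("shift",np.round(d,4).tolist(),"turn",np.round(r,4).tolist(),"q6~",round(q1+np.pi/2-np.radians(yawdeg),2))
E
python3 -c "
from h import *
to(.552,-.344,.20,134)"
```

```text
now [ 0.2226 -0.5029  0.2054] [-180.    -0.    23.9] F [ 0.3  0.2 -0.6] w 0.0937 t 0.5
shift [0.3655, -0.0119, 0.0054] turn [-0.0, -0.0001, -1.2236] q6~ -1.33
```

```bash
python3 -m jog '[[0.3655,-0.012,0.005,0,0,-0.95,1],[0.3655,-0.012,0.005,0,0,-0.95,1],[0.3655,-0.012,0.005,0,0,-0.95,1],[0.3655,-0.012,0.005,0,0,-0.95,1],[0.3655,-0.012,0.005,0,0,-0.95,1],[0.3655,-0.012,0.005,0,0,-0.95,1],[0.3655,-0.012,0.005,0,0,-0.95,1],[0.3655,-0.012,0.005,0,0,-0.95,1],[0.3655,-0.012,0.005,0,0,-0.95,1],[0.3655,-0.012,0.005,0,0,-0.95,1],[0.3655,-0.012,0.005,0,0,-0.95,1],[0.3655,-0.012,0.005,0,0,-0.95,1],[0.3655,-0.012,0.005,0,0,-0.95,1]]' 25; python3 -c "
from h import *
to(.552,-.344,.16,134)"
```

```text
time_s: 1.8
ee_pos: [0.5519, -0.3441, 0.2005]
eef_rot: [3.142, 0.0, 1.905]
force: [0.6, 0.7, -0.3]
grip_width: 0.094
now [ 0.5519 -0.3441  0.2005] [180.    0.  109.2] F [ 0.6  0.7 -0.3] w 0.094 t 1.8
shift [0.0001, 0.0001, 0.0405] turn [0.0, 0.0, -0.2759] q6~ -1.33
```

```bash
python3 -m jog '[[0,0,0.04,0,0,-0.276,0],[0,0,0.06,0,0,-0.276,0],[0,0,0.06,0,0,-0.276,0],[0,0,0.06,0,0,-0.276,0],[0,0,0.06,0,0,-0.276,0]]' 25; python3 -c "
from h import *
to(.552,-.344,.069,134)
t=camera('top');s=camera('scene')
crop(t,'t3.png',340,170,90,90,6);crop(s,'s3.png',150,180,90,100,6)
"
```

```text
time_s: 2.3
ee_pos: [0.5521, -0.3443, 0.1411]
eef_rot: [3.141, 0.001, 2.334]
force: [-0.4, 0.7, 0.8]
grip_width: 0.0573
now [ 0.5521 -0.3443  0.1411] [1.800e+02 1.000e-01 1.337e+02] F [-0.4  0.7  0.8] w 0.0573 t 2.3
shift [0.0003, 0.0001, 0.0721] turn [0.0002, 0.0006, -0.0033] q6~ -1.33
```

View pics/s3.png

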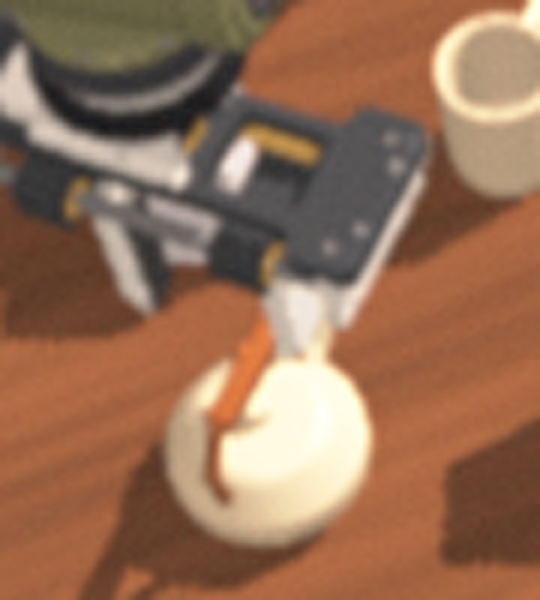

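View pics/t3.png

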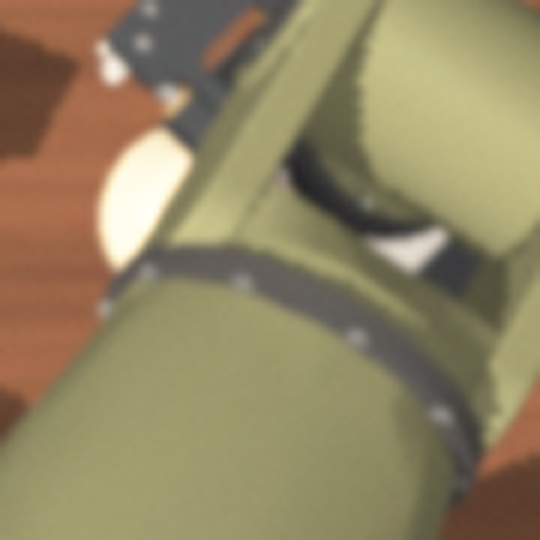

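The scene crop shows the fingers either side of the bar (crop about (150,300) and (310,320), bar at (245,370)). Now descend and grip.

```bash
python3 -m jog '[[0,0,0.03,0,0,0,0],[0,0,0.05,0,0,0,0],[0,0,0.065,0,0,0,0],[0,0,0.072,0,0,0,0],[0,0,0.072,0,0,0,0],[0,0,0.072,0,0,0,0]]' 25;python3 -m jog '[[0,0,0,0,0,0,-0.5],[0,0,0,0,0,0,-0.8],[0,0,0,0,0,0,-0.9],[0,0,0,0,0,0,-0.95],[0,0,0,0,0,0,-1],[0,0,0,0,0,0,-1],[0,0,0,0,0,0,-1],[0,0,0,0,0,0,-1]]' 25; python3 -c "
from h import *
to(.552,-.344,.20,134)
s=camera('scene')
crop(s,'s4.png',150,180,90,100,6)
"
```

```text
time_s: 3.0
ee_pos: [0.5526, -0.3446, 0.0701]
eef_rot: [3.141, 0.002, 2.335]
force: [-0.3, -0.2, -0.6]
grip_width: 0.0468
time_s: 3.8
ee_pos: [0.5525, -0.3446, 0.0701]
eef_rot: [3.141, 0.002, 2.335]
force: [-0.9, -0.5, -0.2]
grip_width: 0.0117
now [ 0.5525 -0.3446  0.0701] [1.800e+02 1.000e-01 1.338e+02] F [-0.9 -0.5 -0.2] w 0.0117 t 3.8
shift [0.0005, 0.0001, -0.1299] turn [0.0003, 0.0015, -0.0027] q6~ -1.33
```

View pics/s4.png

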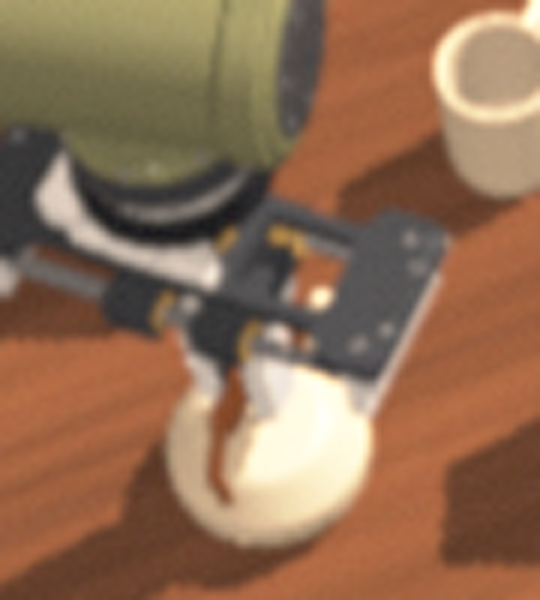

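```bash
python3 -m jog '[[0,0,-0.01,0,0,0,-1],[0,0,-0.03,0,0,0,-1],[0,0,-0.05,0,0,0,-1],[0,0,-0.08,0,0,0,-1],[0,0,-0.11,0,0,0,-1],[0,0,-0.13,0,0,0,-1],[0,0,-0.13,0,0,0,-1],[0,0,-0.13,0,0,0,-1]]' 30;python3 -c "
from h import *
to(.5996,.1914,.2,30)
s=camera('scene')
crop(s,'s5.png',130,140,110,110,5)
"
```

```text
time_s: 4.65
ee_pos: [0.5521, -0.3442, 0.1995]
eef_rot: [3.141, 0.002, 2.335]
force: [0.3, 0.1, -4.4]
grip_width: 0.0118
now [ 0.5521 -0.3442  0.1995] [1.800e+02 1.000e-01 1.338e+02] F [ 0.3  0.1 -4.4] w 0.0118 t 4.7
shift [0.3539, 0.4048, -0.001] turn [0.0012, 0.0005, 1.1529] q6~ 1.36
```

View pics/s5.png

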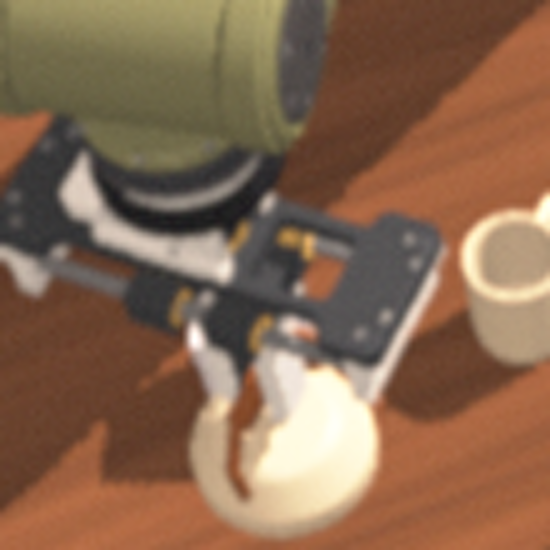

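```bash
python3 -m jog '[[0.01,0.012,0,0,0,0.03,-1],[0.03,0.035,0,0,0,0.09,-1],[0.055,0.063,0,0,0,0.16,-1],[0.08,0.092,0,0,0,0.23,-1],[0.105,0.12,0,0,0,0.3,-1],[0.13,0.149,0,0,0,0.37,-1],[0.155,0.177,0,0,0,0.44,-1],[0.18,0.206,0,0,0,0.51,-1],[0.205,0.235,0,0,0,0.58,-1],[0.23,0.263,0,0,0,0.65,-1],[0.255,0.292,0,0,0,0.72,-1],[0.28,0.32,0,0,0,0.79,-1],[0.305,0.349,0,0,0,0.86,-1],[0.325,0.372,0,0,0,0.92,-1],[0.34,0.389,0,0,0,0.96,-1],[0.35,0.4,0,0,0,0.99,-1],[0.354,0.405,0,0,0,1,-1],[0.354,0.405,0,0,0,1,-1]]';python3 -c "
from h import *
to(.5996,.1914,.14,30)"
```

```text
time_s: 6.5
ee_pos: [0.5991, 0.192, 0.1974]
eef_rot: [-3.141, 0.001, 0.765]
force: [0.6, -0.3, -3.7]
grip_width: 0.0115
now [0.5991 0.192  0.1974] [-1.80e+02  1.00e-01  4.38e+01] F [ 0.6 -0.3 -3.7] w 0.0115 t 6.5
shift [0.0, 0.0008, 0.0574] turn [-0.0003, 0.001, 0.1538] q6~ 1.36
```

```bash
python3 -m jog '[[0,0,0.01,0,0,0.08,-1],[0,0,0.03,0,0,0.154,-1],[0,0,0.05,0,0,0.154,-1],[0,0,0.057,0,0,0.154,-1],[0,0,0.057,0,0,0.154,-1],[0,0,0.057,0,0,0.154,-1]]';python3 -c "
from h import *
to(.5996,.1914,.079,30)
t=camera('top');s=camera('scene')
crop(t,'t6.png',80,140,140,140,4);crop(s,'s6.png',320,100,140,140,4)
"
```

```text
time_s: 7.1
ee_pos: [0.5994, 0.1916, 0.1412]
eef_rot: [3.142, 0.001, 0.524]
force: [1.1, -0.8, -2.8]
grip_width: 0.0114
now [0.5994 0.1916 0.1412] [180.   0.  30.] F [ 1.1 -0.8 -2.8] w 0.0114 t 7.1
shift [0.0001, 0.0003, 0.0622] turn [0.0, 0.0005, -0.0001] q6~ 1.36
```

View pics/s6.png

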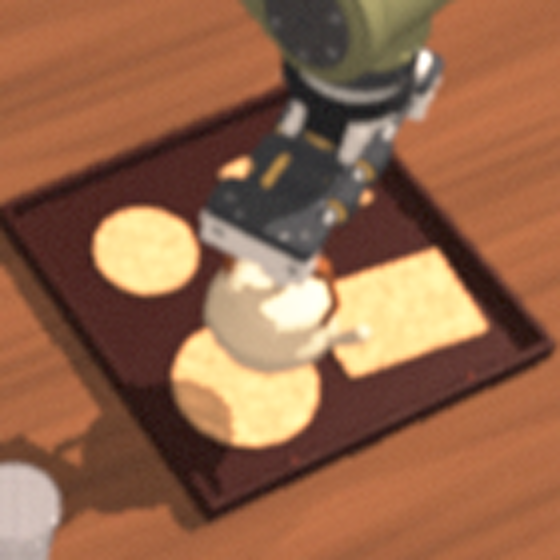

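View pics/t6.png

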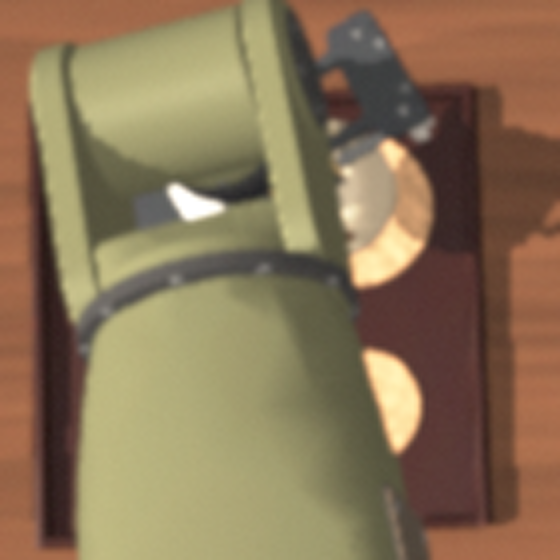

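```bash
python3 -m jog '[[0,0,0.01,0,0,0,-1],[0,0,0.025,0,0,0,-1],[0,0,0.04,0,0,0,-1],[0,0,0.05,0,0,0,-1],[0,0,0.056,0,0,0,-1],[0,0,0.059,0,0,0,-1],[0,0,0.06,0,0,0,-1],[0,0,0.06,0,0,0,-1]]';python3 -c "
from h import *
to(.5996,.1914,.079,30)
t=camera('top');s=camera('scene')
crop(t,'t7.png',80,140,140,140,4);crop(s,'s7.png',320,100,140,140,4)
"
```

```text
time_s: 8.0
ee_pos: [0.5997, 0.1919, 0.0818]
eef_rot: [3.141, -0.0, 0.524]
force: [0.1, -0.3, -3.2]
grip_width: 0.0119
now [0.5997 0.1919 0.0818] [180.  -0.  30.] F [ 0.1 -0.3 -3.2] w 0.0119 t 8.0
shift [-0.0003, 0.0004, 0.0028] turn [0.0002, -0.0003, -0.0001] q6~ 1.36
```

View pics/s7.png

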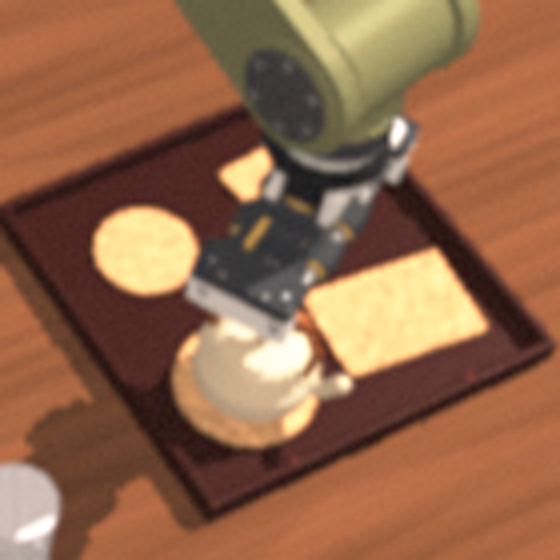

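View pics/t7.png

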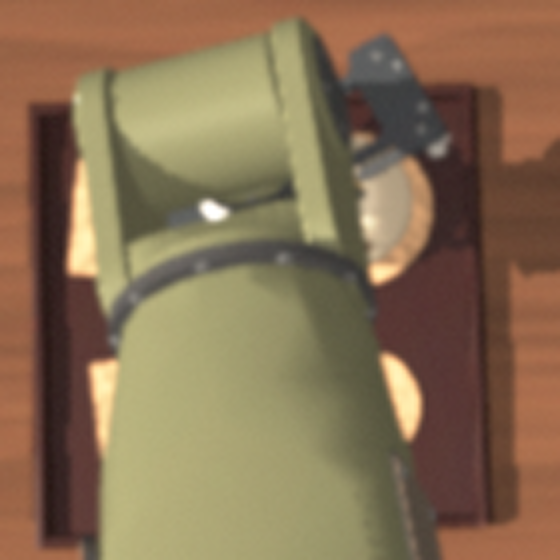

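```bash
python3 -c "
from h import *
t=camera('top');s=camera('scene')
for z in (.010,.034,.038): print(z,(proj(s,(.6018,.1898,z))-[320,100])*4+1.5,(proj(t,(.5975,.193,z))-[80,140])*4+1.5)
print('mm/px', np.linalg.norm(ray(s,381,195,.036)-ray(s,382,195,.036)),np.linalg.norm(ray(t,168,192,.036)-ray(t,169,192,.036)))
crop(s,'s8.png',355,160,50,60,10)
crop(t,'t8.png',155,165,40,50,10)
"
```

```text
0.01 [245.74252248 382.39973156] [354.10442241 208.89627982]
0.034 [251.91969254 363.48815932] [346.86489109 204.36722165]
0.038 [252.96731097 360.28084731] [345.63278796 203.59641668]
mm/px 0.0027360030062614387 0.002565129231614801
```

View pics/s8.png

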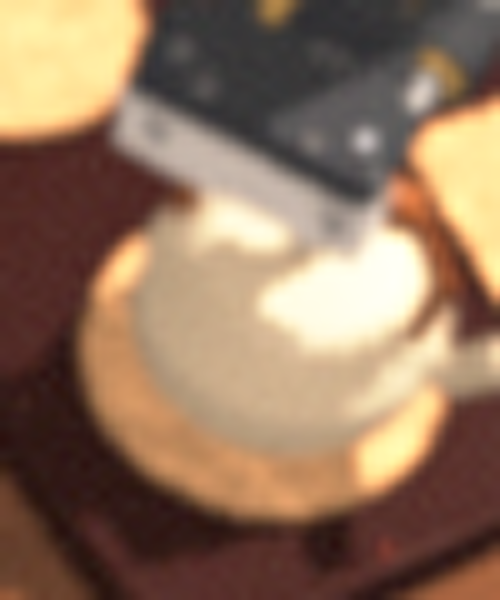

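View pics/t8.png

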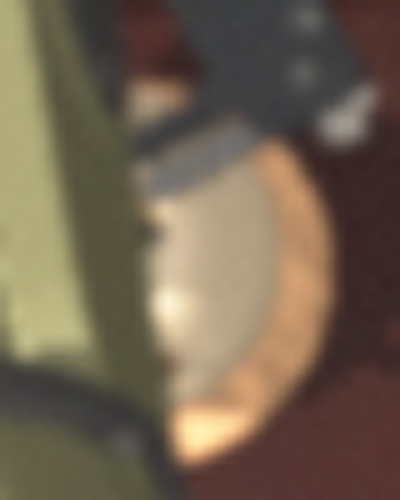

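```bash
python3 -m jog '[[-0.0003,0.0012,0,0,0,0,-1],[-0.0003,0.0012,0.001,0,0,0,-1],[-0.0003,0.0012,0.0015,0,0,0,-1],[-0.0003,0.0012,0.0018,0,0,0,-1]]'; python3 -m jog '[[0,0,0.0005,0,0,0,-1],[0,0,0.0007,0,0,0,-1]]'
```

```text
time_s: 8.6
ee_pos: [0.6, 0.1908, 0.0801]
eef_rot: [3.141, -0.001, 0.523]
force: [-1.0, -0.1, -2.6]
grip_width: 0.0117
time_s: 8.8
ee_pos: [0.6002, 0.191, 0.08]
eef_rot: [3.141, -0.002, 0.524]
force: [-2.4, 2.0, 5.7]
grip_width: 0.0116
```

```bash
python3 -m jog '[[0,0,0,0,0,0,-0.7],[0,0,0,0,0,0,-0.5],[0,0,0,0,0,0,-0.2],[0,0,0,0,0,0,-0.2],[0,0,0,0,0,0,-0.2]]'; python3 -m jog '[[0,0,-0.01,0,0,0,-0.2],[0,0,-0.03,0,0,0,-0.2],[0,0,-0.06,0,0,0,0],[0,0,-0.1,0,0,0,1],[0,0,-0.13,0,0,0,1],[0,0,-0.13,0,0,0,1],[0,0,-0.13,0,0,0,1]]'; python3 -c "
from h import *
to(.483,-.0295,.18,0)
s=camera('scene')
crop(s,'s9.png',355,160,50,60,10)"
```

```text
time_s: 9.3
ee_pos: [0.6002, 0.191, 0.08]
eef_rot: [3.141, -0.001, 0.524]
force: [-0.4, 0.1, -1.2]
grip_width: 0.0374
time_s: 10.0
ee_pos: [0.6, 0.1909, 0.2106]
eef_rot: [3.141, -0.002, 0.524]
force: [1.5, 0.2, -0.9]
grip_width: 0.0743
now [0.6    0.1909 0.2106] [ 1.8e+02 -1.0e-01  3.0e+01] F [ 1.5  0.2 -0.9] w 0.0743 t 10.0
shift [-0.2116, 0.1323, 0.0302] turn [0.0, -0.0016, 0.3333] q6~ 1.51
```

View pics/s9.png

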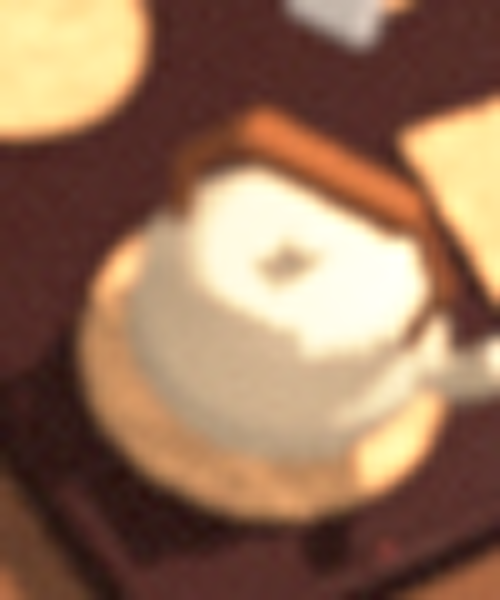

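Teapot is down and centred. Next is the cup.

```bash
python3 -m jog '[[-0.03,0.02,0,0,0,0.06,1],[-0.07,0.045,0,0,0,0.14,1],[-0.11,0.07,0,0,0,0.22,1],[-0.15,0.095,0,0,0,0.3,1],[-0.19,0.12,0,0,0,0.333,1],[-0.212,0.132,0.02,0,0,0.333,1],[-0.212,0.132,0.03,0,0,0.333,1],[-0.212,0.132,0.04,0,0,0.333,1],[-0.212,0.132,0.06,0,0,0.333,1],[-0.212,0.132,0.08,0,0,0.333,1],[-0.212,0.132,0.08,0,0,0.333,1]]'; python3 -c "
from h import *
to(.4825,-.0292,.026,0)
s=camera('scene')
crop(s,'s10.png',240,130,100,100,6)"
```

```text
time_s: 11.15
ee_pos: [0.4812, -0.0284, 0.1266]
eef_rot: [-3.141, 0.004, 0.002]
force: [1.1, 0.0, -0.2]
grip_width: 0.094
now [ 0.4812 -0.0284  0.1266] [-1.799e+02  2.000e-01  1.000e-01] F [ 1.1  0.  -0.2] w 0.094 t 11.2
shift [0.0017, 0.0009, 0.1006] turn [-0.0006, 0.0028, 0.0012] q6~ 1.51
```

View pics/s10.png

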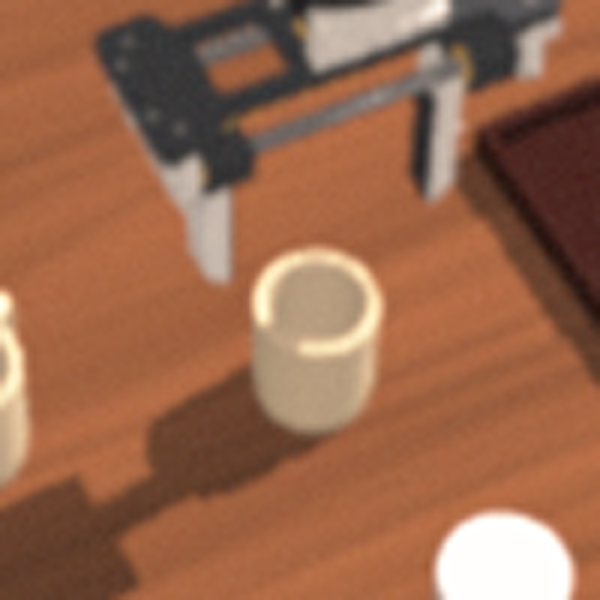

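```bash
python3 -c "
from h import *
s=camera('scene')
f=lambda x,y,z:ray(s,240+(x-2.5)/6,130+(y-2.5)/6,z).round(4)
print('rim',f(316,302,.07),f(316,254,.07),f(316,354,.07),f(252,302,.07),f(380,302,.07)); print('tips',f(210,281,.1266),f(438,200,.1266),(proj(s,(.4812,-.0284,.1266))-[240,130])*6+2.5)
"
```

```text
rim [ 0.4846 -0.0308  0.07  ] [ 0.4609 -0.0191  0.07  ] [ 0.5098 -0.0433  0.07  ] [ 0.4722 -0.0568  0.07  ] [ 0.497  -0.0048  0.07  ]
tips [ 0.4896 -0.0856  0.1266] [0.4936 0.0226 0.1266] [320.67343479 220.09002175]
```

Rim reads (0.4847, −0.031) in the scene view. With the offset removed that is (0.4823, −0.029), which agrees with the top view. Descend and grip.

```bash
python3 -m jog '[[0.0015,0.0008,0.03,0,0.0028,0,1],[0.0015,0.0008,0.06,0,0.0028,0,1],[0.0015,0.0008,0.085,0,0.0028,0,1],[0.0015,0.0008,0.098,0,0.0028,0,1],[0.0015,0.0008,0.101,0,0.0028,0,1],[0.0015,0.0008,0.101,0,0.0028,0,1]]'; python3 -m jog '[[0,0,0,0,0,0,0.6],[0,0,0,0,0,0,0.4],[0,0,0,0,0,0,0.3],[0,0,0,0,0,0,0.2],[0,0,0,0,0,0,0.15],[0,0,0,0,0,0,0.1],[0,0,0,0,0,0,0],[0,0,0,0,0,0,0],[0,0,0,0,0,0,0]]' 12
```

```text
time_s: 11.85
ee_pos: [0.4845, -0.0295, 0.0291]
eef_rot: [-3.141, -0.005, 0.002]
force: [0.2, 0.3, -0.4]
grip_width: 0.0937
time_s: 12.75
ee_pos: [0.4846, -0.0295, 0.0292]
eef_rot: [-3.141, -0.005, 0.002]
force: [-1.2, -0.3, 3.2]
grip_width: 0.0548
```

```bash
python3 -m jog '[[0,0,-0.01,0,0,0,-0.1],[0,0,-0.03,0,0,0,-0.1],[0,0,-0.06,0,0,0,-0.1],[0,0,-0.09,0,0,0,-0.1],[0,0,-0.11,0,0,0,-0.1],[0,0,-0.11,0,0,0,-0.1]]' 15; python3 -c "
from h import *
to(.472,.187,.14,0)
s=camera('scene')
crop(s,'s11.png',240,100,100,100,6)"
```

```text
time_s: 13.35
ee_pos: [0.4851, -0.0297, 0.142]
eef_rot: [3.141, -0.01, 0.002]
force: [0.7, -0.4, -1.9]
grip_width: 0.0551
now [ 0.4851 -0.0297  0.142 ] [ 1.8e+02 -6.0e-01  1.0e-01] F [ 0.7 -0.4 -1.9] w 0.0551 t 13.3
shift [-0.0127, -0.2167, 0.0018] turn [0.0003, -0.0063, 0.0011] q6~ 1.95
```

View pics/s11.png

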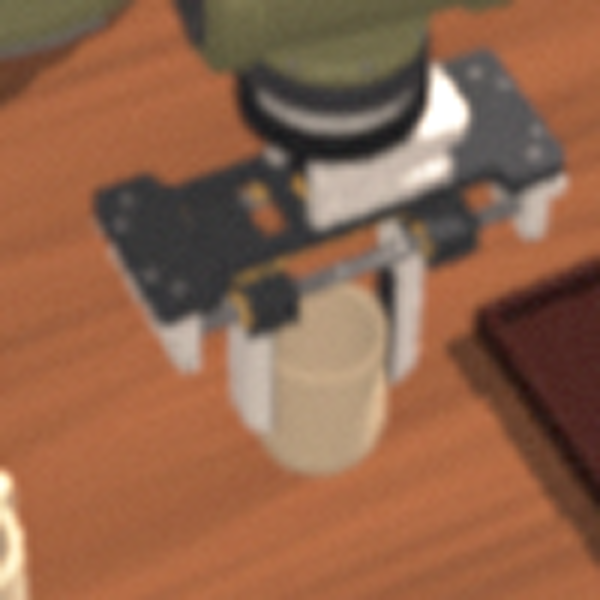

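```bash
python3 -m jog '[[-0.001,-0.015,0,0,-0.006,0,-0.1],[-0.003,-0.045,0,0,-0.006,0,-0.1],[-0.005,-0.085,0,0,-0.006,0,-0.1],[-0.007,-0.125,0,0,-0.006,0,-0.1],[-0.01,-0.165,0,0,-0.006,0,-0.1],[-0.012,-0.195,0,0,-0.006,0,-0.1],[-0.0127,-0.21,0,0,-0.006,0,-0.1],[-0.0127,-0.2167,0,0,-0.006,0,-0.1],[-0.0127,-0.2167,0.02,0,-0.006,0,-0.1],[-0.0127,-0.2167,0.04,0,-0.006,0,-0.1],[-0.0127,-0.2167,0.06,0,-0.006,0,-0.1],[-0.0127,-0.2167,0.075,0,-0.006,0,-0.1],[-0.0127,-0.2167,0.08,0,-0.006,0,-0.1],[-0.0127,-0.2167,0.08,0,-0.006,0,-0.1]]'; python3 -c "
from h import *
to(.472,.187,.039,0)
s=camera('scene');t=camera('top')
crop(s,'s12.png',320,120,80,80,7)
crop(t,'t12.png',110,190,100,100,6)"
```

```text
time_s: 14.8
ee_pos: [0.4717, 0.1863, 0.0593]
eef_rot: [3.141, 0.004, 0.001]
force: [0.4, 1.3, -1.1]
grip_width: 0.0552
now [0.4717 0.1863 0.0593] [180.    0.2   0. ] F [ 0.4  1.3 -1.1] w 0.0552 t 14.8
shift [0.0004, -0.0007, 0.0203] turn [0.0004, 0.0023, 0.0005] q6~ 1.95
```

View pics/s12.png

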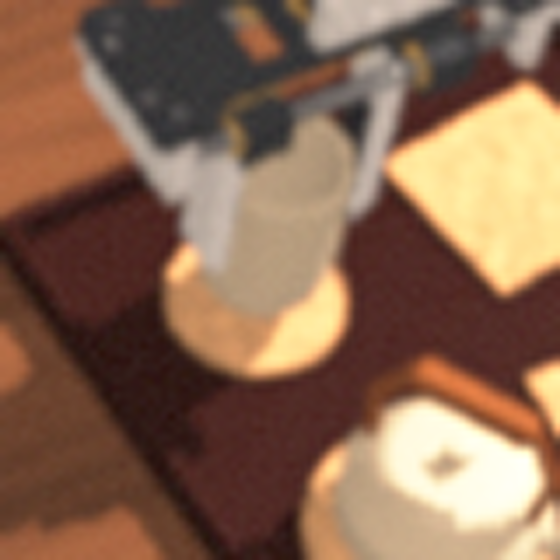

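View pics/t12.png

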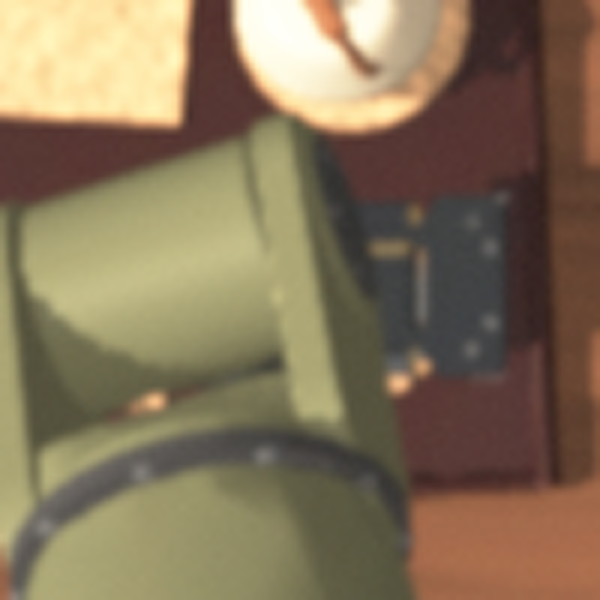

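```bash
python3 -c "
from h import *
s=camera('scene')
for z in (.01,.03,.1): print(z,(proj(s,(.4719,.1847,z))-[320,120])*7+3)
for dx,dy in((.01,0),(0,.01)): print((proj(s,(.4719+dx,.1847+dy,.03))-proj(s,(.4719,.1847,.03)))*7)
"
```

```text
0.01 [255.33820683 297.46434007]
0.03 [261.85702847 268.30989082]
0.1 [285.95594837 160.53109643]
[12.3177191  17.63967773]
[21.02252844 -8.39462918]
```

```bash
python3 -m jog '[[0.001,0,0.008,0,0.0015,0,-0.1],[0.001,0,0.014,0,0.0015,0,-0.1],[0.001,0,0.017,0,0.0015,0,-0.1],[0.001,0,0.018,0,0.0015,0,-0.1]]'; python3 -m jog '[[0,0,0.001,0,0,0,-0.1],[0,0,0.0015,0,0,0,-0.1],[0,0,0.0015,0,0,0,-0.1]]'
```

```text
time_s: 15.35
ee_pos: [0.473, 0.1869, 0.0421]
eef_rot: [3.142, -0.0, 0.001]
force: [0.2, -0.7, -0.2]
grip_width: 0.0549
time_s: 15.65
ee_pos: [0.473, 0.1869, 0.0406]
eef_rot: [3.142, -0.0, 0.001]
force: [-0.9, -0.0, -0.7]
grip_width: 0.0552
```

```bash
python3 -m jog '[[-0.0005,0.0003,0.0006,0,0,0,-0.1],[-0.0005,0.0003,0.001,0,0,0,-0.1],[-0.0005,0.0003,0.001,0,0,0,-0.1]]'; python3 -m jog '[[0,0,0.0005,0,0,0,-0.1],[0,0,0.0005,0,0,0,-0.1]]'
```

```text
time_s: 15.95
ee_pos: [0.4725, 0.1866, 0.0396]
eef_rot: [-3.142, -0.001, 0.001]
force: [-0.6, -0.3, -1.3]
grip_width: 0.055
time_s: 16.15
ee_pos: [0.4726, 0.1866, 0.0393]
eef_rot: [-3.142, -0.001, 0.001]
force: [-1.7, -0.6, 2.0]
grip_width: 0.055
```

```bash
python3 -m jog '[[0,0,0,0,0,0,0.3],[0,0,0,0,0,0,0.5],[0,0,0,0,0,0,0.8],[0,0,0,0,0,0,0.9],[0,0,0,0,0,0,0.9]]'; python3 -m jog '[[0,0,-0.01,0,0,0,0.9],[0,0,-0.03,0,0,0,0.9],[0,0,-0.06,0,0,0,0.9],[0,0,-0.1,0,0,0,1],[0,0,-0.14,0,0,0,1],[0,0,-0.17,0,0,0,1],[0,0,-0.17,0,0,0,1]]'; python3 -c "
from h import *
to(.416,-.329,.2,-22)
s=camera('scene');t=camera('top')
crop(s,'s13.png',320,120,80,80,7)
"
```

```text
time_s: 16.65
ee_pos: [0.4726, 0.1866, 0.0393]
eef_rot: [-3.142, -0.001, 0.002]
force: [0.3, -0.5, -0.5]
grip_width: 0.0882
time_s: 17.35
ee_pos: [0.4738, 0.187, 0.2142]
eef_rot: [-3.139, -0.008, 0.001]
force: [-0.3, 1.1, -0.0]
grip_width: 0.0942
now [0.4738 0.187  0.2142] [-1.799e+02 -4.000e-01  1.000e-01] F [-0.3  1.1 -0. ] w 0.0942 t 17.4
shift [-0.0587, 0.516, 0.0126] turn [-0.0024, -0.0046, 0.2454] q6~ 1.29
```

View pics/s13.png

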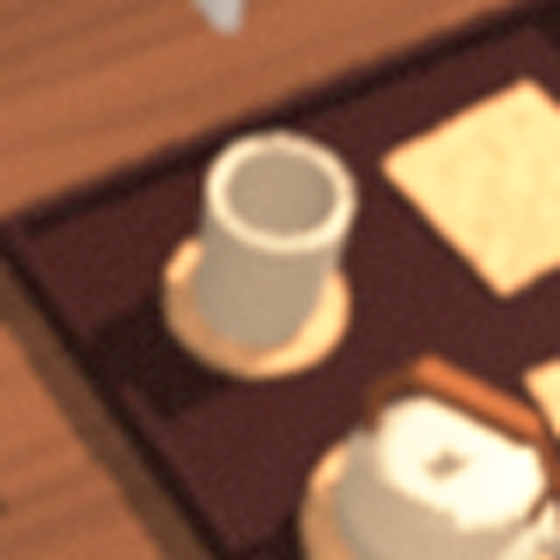

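Cup rim centre at crop (281,191) against the expected (279,191), so it is centred to within a millimetre. Next, the tin.

```bash
python3 -m jog '[[-0.003,0.03,0,0,-0.0046,0.02,1],[-0.009,0.08,0,0,-0.0046,0.05,1],[-0.015,0.13,0,0,-0.0046,0.08,1],[-0.02,0.18,0,0,-0.0046,0.1,1],[-0.026,0.23,0,0,-0.0046,0.13,1],[-0.032,0.28,0,0,-0.0046,0.15,1],[-0.037,0.33,0,0,-0.0046,0.18,1],[-0.043,0.38,0,0,-0.0046,0.2,1],[-0.049,0.43,0,0,-0.0046,0.22,1],[-0.055,0.48,0,0,-0.0046,0.245,1],[-0.059,0.51,0,0,-0.0046,0.248,1],[-0.059,0.516,0.03,0,-0.0046,0.248,1],[-0.059,0.516,0.06,0,-0.0046,0.248,1],[-0.059,0.516,0.075,0,-0.0046,0.248,1],[-0.059,0.516,0.075,0,-0.0046,0.248,1]]'; python3 -c "
from h import *
to(.416,-.329,.023,-22.4)
s=camera('scene')
crop(s,'s14.png',130,150,100,100,6)"
```

```text
time_s: 18.95
ee_pos: [0.413, -0.3284, 0.1314]
eef_rot: [-3.14, 0.011, -0.388]
force: [0.2, 0.2, -0.0]
grip_width: 0.0939
now [ 0.413  -0.3284  0.1314] [-179.9    0.6  -22.2] F [ 0.2  0.2 -0. ] w 0.0939 t 18.9
shift [0.0042, -0.0004, 0.1083] turn [-0.0011, 0.0072, 0.0017] q6~ 1.29
```

View pics/s14.png

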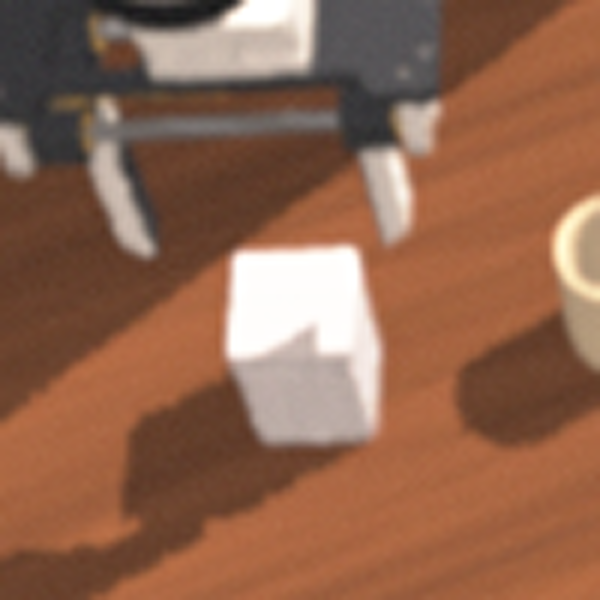

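```bash
python3 -m jog '[[0.004,0,0.03,0,0.005,0.0017,1],[0.004,0,0.06,0,0.005,0.0017,1],[0.004,0,0.085,0,0.005,0.0017,1],[0.004,0,0.1,0,0.005,0.0017,1],[0.004,0,0.107,0,0.005,0.0017,1],[0.004,0,0.108,0,0.005,0.0017,1],[0.004,0,0.108,0,0.005,0.0017,1]]'; python3 -c "
from h import *
to(.416,-.329,.023,-22.4)"
```

```text
time_s: 19.7
ee_pos: [0.417, -0.3303, 0.0261]
eef_rot: [-3.141, -0.0, -0.391]
force: [0.7, 0.2, -0.1]
grip_width: 0.0939
now [ 0.417  -0.3303  0.0261] [-180.    -0.   -22.4] F [ 0.7  0.2 -0.1] w 0.0939 t 19.7
shift [-0.0014, -0.0008, 0.0031] turn [-0.0002, -0.0003, 0.0002] q6~ 1.29
```

```bash
python3 -m jog '[[-0.001,-0.0005,0.002,0,0,0,0.6],[-0.001,-0.0005,0.002,0,0,0,0.4],[-0.001,-0.0005,0.002,0,0,0,0.25],[-0.001,-0.0005,0.002,0,0,0,0.15],[-0.001,-0.0005,0.002,0,0,0,0.1],[-0.001,-0.0005,0.002,0,0,0,0],[-0.001,-0.0005,0.002,0,0,0,-0.1],[-0.001,-0.0005,0.002,0,0,0,-0.1],[-0.001,-0.0005,0.002,0,0,0,-0.1],[-0.001,-0.0005,0.002,0,0,0,-0.1]]' 15; python3 -m jog '[[0,0,-0.01,0,0,0,-0.1],[0,0,-0.03,0,0,0,-0.1],[0,0,-0.06,0,0,0,-0.1],[0,0,-0.1,0,0,0,-0.1],[0,0,-0.14,0,0,0,-0.1],[0,0,-0.15,0,0,0,-0.1],[0,0,-0.15,0,0,0,-0.1]]'; python3 -c "
from h import *
to(.467,.3168,.18,7.7)
s=camera('scene')
crop(s,'s15.png',130,110,100,100,6)"
```

```text
time_s: 20.7
ee_pos: [0.4163, -0.3295, 0.0242]
eef_rot: [-3.141, -0.0, -0.391]
force: [-0.2, -0.4, 1.9]
grip_width: 0.0542
time_s: 21.4
ee_pos: [0.4166, -0.3298, 0.1757]
eef_rot: [3.141, -0.003, -0.391]
force: [0.3, -0.5, -2.6]
grip_width: 0.0545
now [ 0.4166 -0.3298  0.1757] [180.   -0.2 -22.4] F [ 0.3 -0.5 -2.6] w 0.0545 t 21.4
shift [-0.1996, -0.6171, -0.0054] turn [0.001, -0.0019, -0.3343] q6~ 2.03
```

View pics/s15.png

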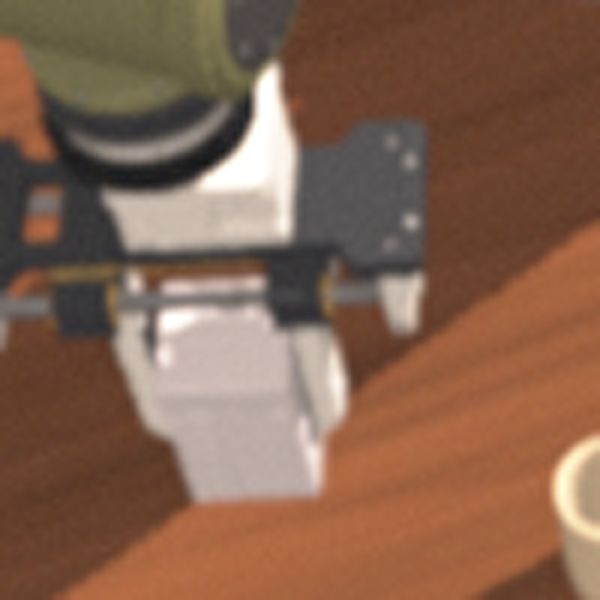

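```bash
python3 -m jog '[[-0.004,-0.012,0,0,-0.0019,-0.01,-0.1],[-0.012,-0.037,0,0,-0.0019,-0.02,-0.1],[-0.023,-0.07,0,0,-0.0019,-0.04,-0.1],[-0.034,-0.105,0,0,-0.0019,-0.06,-0.1],[-0.045,-0.14,0,0,-0.0019,-0.08,-0.1],[-0.057,-0.175,0,0,-0.0019,-0.1,-0.1],[-0.068,-0.21,0,0,-0.0019,-0.12,-0.1],[-0.079,-0.245,0,0,-0.0019,-0.14,-0.1],[-0.091,-0.28,0,0,-0.0019,-0.16,-0.1],[-0.102,-0.315,0,0,-0.0019,-0.18,-0.1],[-0.113,-0.35,0,0,-0.0019,-0.2,-0.1],[-0.125,-0.385,0,0,-0.0019,-0.22,-0.1],[-0.136,-0.42,0,0,-0.0019,-0.24,-0.1],[-0.147,-0.455,0,0,-0.0019,-0.26,-0.1],[-0.159,-0.49,0,0,-0.0019,-0.28,-0.1],[-0.17,-0.525,0,0,-0.0019,-0.3,-0.1],[-0.181,-0.56,0,0,-0.0019,-0.32,-0.1],[-0.191,-0.59,0,0,-0.0019,-0.334,-0.1],[-0.197,-0.608,0,0,-0.0019,-0.334,-0.1],[-0.1996,-0.617,0,0,-0.0019,-0.334,-0.1]]'; python3 -m jog '[[0,0,0,0,0,0,-0.1],[0,0,0,0,0,0,-0.1]]'; python3 -c "
from h import *
to(.467,.3168,.056,7.7)"
```

```text
time_s: 23.45
ee_pos: [0.465, 0.3186, 0.1721]
eef_rot: [3.141, 0.005, 0.136]
force: [0.3, -0.1, -1.3]
grip_width: 0.054
time_s: 23.65
ee_pos: [0.4644, 0.318, 0.1711]
eef_rot: [3.14, 0.007, 0.137]
force: [0.4, -0.9, -2.1]
grip_width: 0.054
now [0.4644 0.318  0.1711] [179.9   0.4   7.8] F [ 0.4 -0.9 -2.1] w 0.054 t 23.6
shift [0.0032, 0.0014, 0.1151] turn [0.0008, 0.0046, 0.0014] q6~ 2.03
```

```bash
python3 -m jog '[[0.0025,0.0014,0.02,0,0.003,0.001,-0.1],[0.0025,0.0014,0.045,0,0.003,0.001,-0.1],[0.0025,0.0014,0.07,0,0.003,0.001,-0.1],[0.0025,0.0014,0.095,0,0.003,0.001,-0.1],[0.0025,0.0014,0.11,0,0.003,0.001,-0.1],[0.0025,0.0014,0.115,0,0.003,0.001,-0.1],[0.0025,0.0014,0.115,0,0.003,0.001,-0.1]]'; python3 -c "
from h import *
to(.466,.3168,.034,7.7)
s=camera('scene');t=camera('top')
crop(s,'s16.png',350,90,90,90,6)
crop(t,'t16.png',70,200,90,90,6)
for z in (.01,.034,.114): print((proj(s,(.468,.315,z))-[350,90])*6+2.5)
"
```

```text
time_s: 24.35
ee_pos: [0.4664, 0.3164, 0.0561]
eef_rot: [3.14, 0.003, 0.135]
force: [0.4, 0.0, -1.4]
grip_width: 0.054
now [0.4664 0.3164 0.0561] [179.9   0.2   7.7] F [ 0.4  0.  -1.4] w 0.054 t 24.4
shift [-0.0002, -0.0005, 0.0221] turn [0.0009, 0.0017, 0.0001] q6~ 2.03
[262.42449012 337.846884  ]
[272.15422715 307.06121165]
[306.66519825 197.86571689]
```

View pics/s16.png

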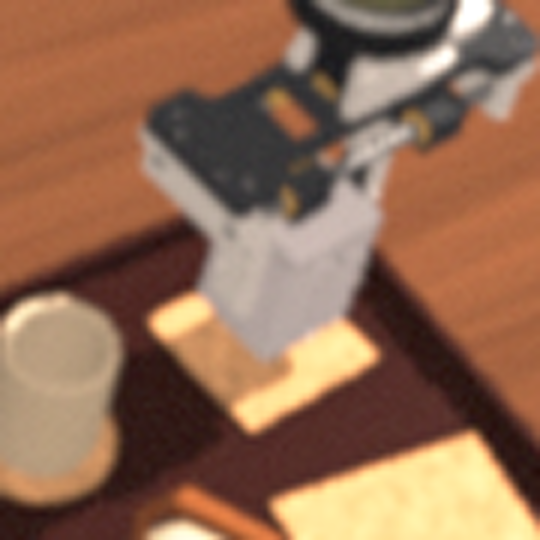

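View pics/t16.png

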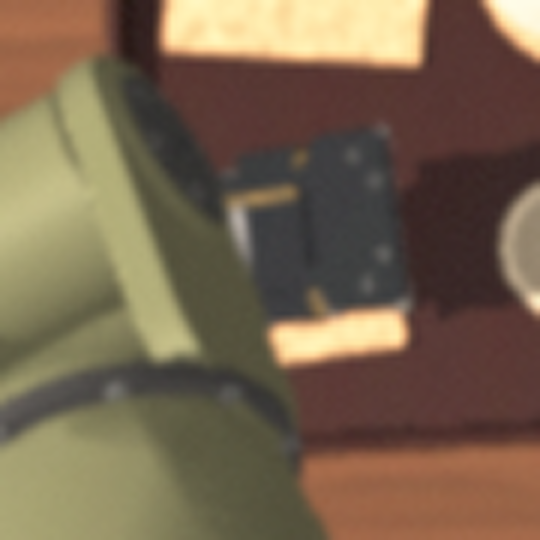

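```bash
python3 -c "
from h import *
s=camera('scene')
for p in [(.4973,.2927,.032),(.5033,.2927,.032),(.4973,.2987,.032),(.4984,.2916,.094+.018)]: print((proj(s,p)-[350,90])*6+2.5)
crop(s,'s17.png',375,120,50,50,12)
for p in [(.4973,.2927,.032),(.4984,.2916,.112)]: print((proj(s,p)-[375,120])*12+5.5)
"
```

```text
[264.91945556 368.14284551]
[271.62453856 377.05404858]
[275.45028217 363.89439007]
[298.77154146 263.12570841]
[230.33891112 376.78569102]
[298.04308293 166.75141683]
```

View pics/s17.png

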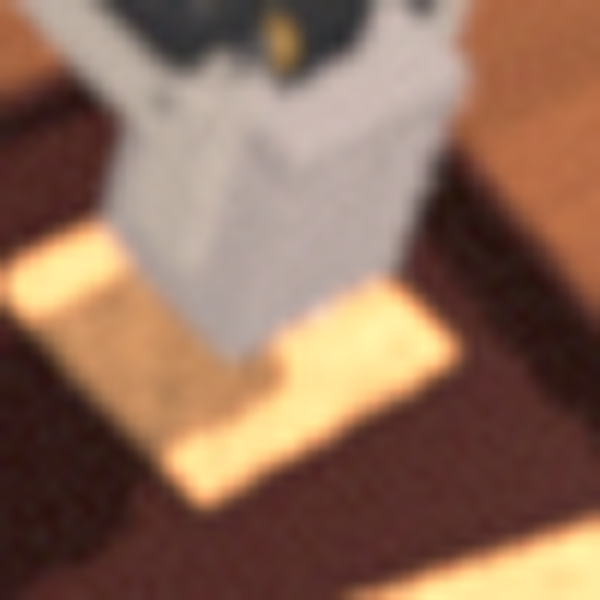

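```bash
python3 -m jog '[[0,0,0.008,0,0.0015,0,-0.1],[0,0,0.015,0,0.0015,0,-0.1],[0,0,0.018,0,0.0015,0,-0.1],[0,0,0.0195,0,0.0015,0,-0.1],[0,0,0.02,0,0.0015,0,-0.1]]'; python3 -m jog '[[0,0,0.001,0,0,0,-0.1],[0,0,0.0012,0,0,0,-0.1]]'
```

```text
time_s: 25.0
ee_pos: [0.4667, 0.3169, 0.037]
eef_rot: [3.141, -0.001, 0.135]
force: [-0.5, -0.2, -2.0]
grip_width: 0.0536
time_s: 25.2
ee_pos: [0.4668, 0.3169, 0.0358]
eef_rot: [3.141, -0.001, 0.135]
force: [-1.3, 0.7, -1.8]
grip_width: 0.054
```

```bash
python3 -m jog '[[-0.0006,0,0.0005,0,0,0,-0.1],[-0.0006,0,0.001,0,0,0,-0.1],[-0.0006,0,0.001,0,0,0,-0.1]]';python3 -m jog '[[0,0,0.0005,0,0,0,-0.1],[0,0,0.0007,0,0,0,-0.1]]'
```

```text
time_s: 25.5
ee_pos: [0.4661, 0.3169, 0.0348]
eef_rot: [3.141, -0.001, 0.135]
force: [0.5, 0.8, -2.3]
grip_width: 0.0536
time_s: 25.7
ee_pos: [0.4663, 0.3169, 0.0342]
eef_rot: [3.141, -0.002, 0.135]
force: [-0.6, -0.5, 0.5]
grip_width: 0.0538
```

```bash
python3 -m jog '[[0,0,0.0003,0,0,0,-0.1],[0,0,0.0004,0,0,0,-0.1]]'; python3 -m jog '[[0,0,0,0,0,0,0.3],[0,0,0,0,0,0,0.5],[0,0,0,0,0,0,0.8],[0,0,0,0,0,0,0.8],[0,0,0,0,0,0,0.8]]'; python3 -m jog '[[0,0,-0.01,0,0,0,0.8],[0,0,-0.03,0,0,0,0.8],[0,0,-0.06,0,0,0,0.8],[0,0,-0.1,0,0,0,1],[0,0,-0.14,0,0,0,1],[0,0,-0.17,0,0,0,1],[0,0,-0.17,0,0,0,1]]'; python3 -c "
from h import *
to(.6122,-.1883,.2,-26)
s=camera('scene')
crop(s,'s18.png',360,90,80,80,7)"
```

```text
time_s: 25.9
ee_pos: [0.4664, 0.3169, 0.0342]
eef_rot: [3.141, -0.002, 0.135]
force: [-1.9, -1.9, 5.6]
grip_width: 0.0541
time_s: 26.4
ee_pos: [0.4664, 0.3169, 0.0342]
eef_rot: [3.141, -0.002, 0.135]
force: [0.7, -1.1, -0.4]
grip_width: 0.0841
time_s: 27.1
ee_pos: [0.4673, 0.3177, 0.2094]
eef_rot: [-3.139, -0.009, 0.135]
force: [0.7, 0.4, -0.2]
grip_width: 0.094
now [0.4673 0.3177 0.2094] [-179.9   -0.5    7.7] F [ 0.7  0.4 -0.2] w 0.094 t 27.1
shift [0.0754, 0.5209, 0.0088] turn [-0.0033, -0.0051, 0.3748] q6~ 1.73
```

View pics/s18.png

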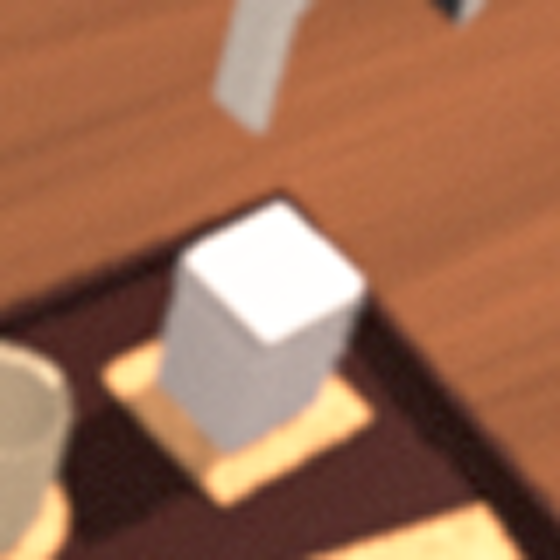

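```bash
python3 -c "
from h import *
s=camera('scene');t=camera('top')
p=[(181,258),(285,200),(365,283),(268,343)]
w=np.array([ray(s,360+(x-3)/7,90+(y-3)/7,.090)[:2] for x,y in p]);d=np.roll(w,-1,0)-w
print(w.mean(0),np.linalg.norm(d,axis=1),np.degrees(np.arctan2(d[:,1],d[:,0]))%90)
for z in (0.,.1,.12): print(ray(t,349,121,z)[:2],ray(t,349,155,z)[:2])
to(.6122,-.1883,.2,64)
"
```

```text
[0.46790505 0.31474127] [0.05568991 0.05164163 0.05316815 0.05335706] [ 8.28658202  5.69642156 10.19191741  8.52002695]
[ 0.78380845 -0.29178928] [ 0.69051681 -0.28876086]
[ 0.75753343 -0.2751903 ] [ 0.67114017 -0.27238582]
[ 0.75227843 -0.2718705 ] [ 0.66726484 -0.26911081]
now [0.4657 0.3168 0.2037] [ 1.8e+02 -1.0e-01  7.7e+00] F [ 0.1  0.9 -0.9] w 0.0942 t 27.2
shift [0.0772, 0.5202, 0.0042] turn [0.0008, -0.0004, -0.6252] q6~ 0.16
```

Tin lid centre is (0.4679, 0.3147) against the mat at (0.468, 0.315) in the same view, and yaw matches to about 1°. Next, the box.

```bash
python3 -m jog '[[0.004,0.03,0,0,0,-0.06,1],[0.011,0.075,0,0,0,-0.14,1],[0.018,0.12,0,0,0,-0.22,1],[0.025,0.165,0,0,0,-0.3,1],[0.032,0.21,0,0,0,-0.38,1],[0.038,0.255,0,0,0,-0.46,1],[0.045,0.3,0,0,0,-0.54,1],[0.052,0.345,0,0,0,-0.6,1],[0.058,0.39,0,0,0,-0.625,1],[0.065,0.435,0,0,0,-0.625,1],[0.071,0.48,0,0,0,-0.625,1],[0.077,0.51,0,0,0,-0.625,1],[0.077,0.52,0,0,0,-0.625,1],[0.077,0.52,0.03,0,0,-0.625,1],[0.077,0.52,0.06,0,0,-0.625,1],[0.077,0.52,0.075,0,0,-0.625,1],[0.077,0.52,0.075,0,0,-0.625,1]]'; python3 -c "
from h import *
s=camera('scene');t=camera('top')
to(.6122,-.1883,.021,64)
crop(s,'s19.png',200,180,110,100,5)
crop(t,'t19.png',80,150,140,140,4)"
```

```text
time_s: 28.95
ee_pos: [0.611, -0.1872, 0.1267]
eef_rot: [-3.138, 0.0, 1.117]
force: [-1.4, -0.4, 0.2]
grip_width: 0.094
now [ 0.6124 -0.1879  0.1301] [179.9  -0.   64. ] F [0.1 0.1 0.1] w 0.094 t 29.1
shift [-0.0005, -0.0002, 0.1091] turn [0.0013, -0.0, 0.0001] q6~ 0.16
```

View pics/s19.png

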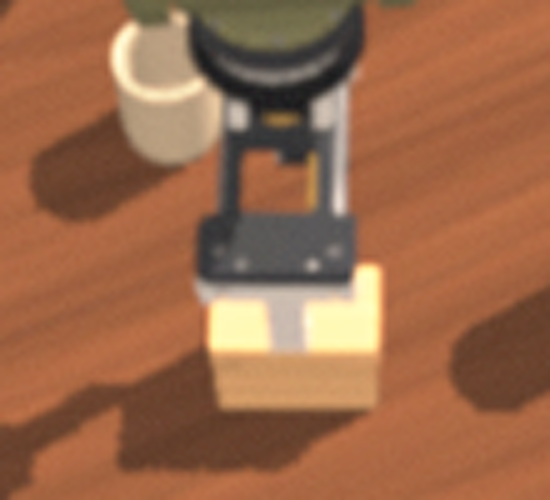

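View pics/t19.png

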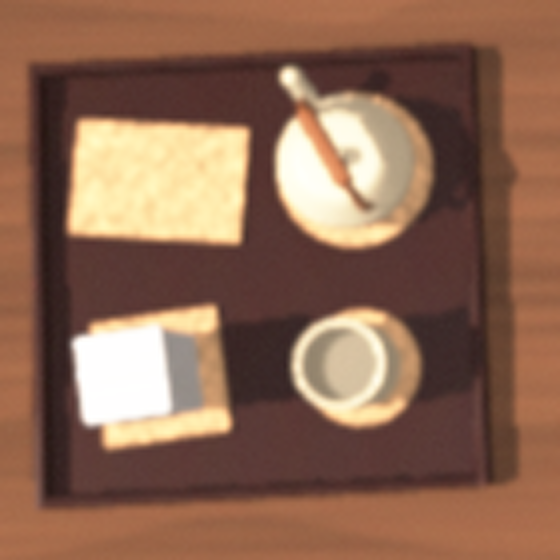

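```bash
python3 -m jog '[[-0.0005,0,0.03,0.001,0,0,1],[-0.0005,0,0.06,0.001,0,0,1],[-0.0005,0,0.085,0.001,0,0,1],[-0.0005,0,0.1,0.001,0,0,1],[-0.0005,0,0.107,0.001,0,0,1],[-0.0005,0,0.109,0.001,0,0,1],[-0.0005,0,0.109,0.001,0,0,1]]';  python3 -m jog '[[0,0,0,0,0,0,0.6],[0,0,0,0,0,0,0.4],[0,0,0,0,0,0,0.25],[0,0,0,0,0,0,0.15],[0,0,0,0,0,0,0.1],[0,0,0,0,0,0,0],[0,0,0,0,0,0,-0.2],[0,0,0,0,0,0,-0.2],[0,0,0,0,0,0,-0.2],[0,0,0,0,0,0,-0.2]]' 18; python3 -c "
from h import *
to(.6122,-.1883,.021,64)"
```

```text
time_s: 29.75
ee_pos: [0.613, -0.1886, 0.0222]
eef_rot: [3.14, -0.0, 1.117]
force: [0.4, -0.5, -0.2]
grip_width: 0.0938
time_s: 30.75
ee_pos: [0.6129, -0.1886, 0.0222]
eef_rot: [3.14, -0.0, 1.117]
force: [-0.4, -0.2, 0.8]
grip_width: 0.0486
now [ 0.6129 -0.1886  0.0222] [179.9  -0.   64. ] F [-0.4 -0.2  0.8] w 0.0486 t 30.8
shift [-0.0001, -0.0008, 0.0012] turn [0.0012, -0.0001, 0.0001] q6~ 0.16
```

```bash
python3 -m jog '[[0,0,-0.01,0,0,0,-0.2],[0,0,-0.03,0,0,0,-0.2],[0,0,-0.06,0,0,0,-0.2],[0,0,-0.1,0,0,0,-0.2],[0,0,-0.14,0,0,0,-0.2],[0,0,-0.17,0,0,0,-0.2],[0,0,-0.18,0,0,0,-0.2],[0,0,-0.18,0,0,0,-0.2]]'; python3 -c "
from h import *
s=camera('scene')
crop(s,'s20.png',200,130,110,120,5)
to(.594,.3189,.2,85.8)"
```

```text
time_s: 31.55
ee_pos: [0.6129, -0.1886, 0.2032]
eef_rot: [3.138, -0.0, 1.117]
force: [-0.8, 0.8, -2.0]
grip_width: 0.0476
now [ 0.6123 -0.1884  0.2013] [179.9  -0.   64. ] F [-0.1  0.8 -2.6] w 0.0478 t 31.6
shift [0.4479, -0.2388, 0.0011] turn [0.0007, 0.0001, -0.2421] q6~ 0.57
```

View pics/s20.png

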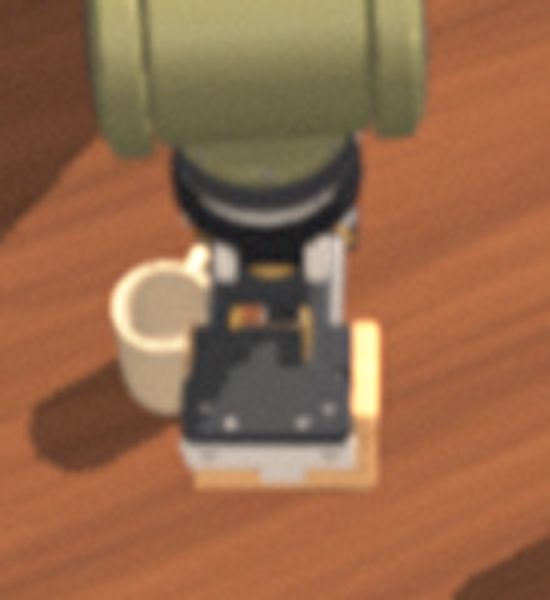

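```bash
python3 -m jog '[[0.01,-0.005,0,0,0,-0.01,-0.2],[0.03,-0.016,0,0,0,-0.02,-0.2],[0.06,-0.032,0,0,0,-0.035,-0.2],[0.09,-0.048,0,0,0,-0.05,-0.2],[0.12,-0.064,0,0,0,-0.065,-0.2],[0.15,-0.08,0,0,0,-0.08,-0.2],[0.18,-0.096,0,0,0,-0.1,-0.2],[0.21,-0.112,0,0,0,-0.115,-0.2],[0.24,-0.128,0,0,0,-0.13,-0.2],[0.27,-0.144,0,0,0,-0.145,-0.2],[0.3,-0.16,0,0,0,-0.16,-0.2],[0.33,-0.176,0,0,0,-0.18,-0.2],[0.36,-0.192,0,0,0,-0.195,-0.2],[0.39,-0.208,0,0,0,-0.21,-0.2],[0.415,-0.222,0,0,0,-0.225,-0.2],[0.435,-0.232,0,0,0,-0.235,-0.2],[0.444,-0.237,0,0,0,-0.242,-0.2],[0.448,-0.239,0,0,0,-0.242,-0.2],[0.448,-0.239,0,0,0,-0.242,-0.2],[0.448,-0.239,0,0,0,-0.242,-0.2]]'; python3 -c "
from h import *
to(.594,.3189,.055,85.8)"
```

```text
time_s: 33.6
ee_pos: [0.594, 0.3181, 0.2009]
eef_rot: [3.141, 0.001, 1.496]
force: [0.1, -0.4, -2.0]
grip_width: 0.048
now [0.594  0.3181 0.2009] [180.    0.   85.7] F [ 0.1 -0.4 -2. ] w 0.048 t 33.6
shift [0.0009, -0.0001, 0.1459] turn [0.0005, 0.0004, -0.0007] q6~ 0.57
```

```bash
python3 -m jog '[[0.0008,0,0.02,0,0,0,-0.2],[0.0008,0,0.05,0,0,0,-0.2],[0.0008,0,0.08,0,0,0,-0.2],[0.0008,0,0.11,0,0,0,-0.2],[0.0008,0,0.132,0,0,0,-0.2],[0.0008,0,0.142,0,0,0,-0.2],[0.0008,0,0.145,0,0,0,-0.2],[0.0008,0,0.145,0,0,0,-0.2]]'; python3 -c "
from h import *
s=camera('scene')
to(.594,.3189,.032,85.8)
crop(s,'s21.png',390,130,70,80,7)
b=status.get_obs()['ee_pos'][2]-.0222
# expected corners of base (S frame mat .5957,.3174 yaw -4.2)
R=Ro.from_euler('z',-4.2,degrees=True)
for sx,sy in((1,1),(1,-1),(-1,-1)):
  for hx,hy,z in((.023,.041,b),(.024,.042,b+.07)):
    p=R.apply((sx*hx,sy*hy,0))+[.5957,.3174,z];print(sx,sy,round(z,3),(proj(s,p)-[390,130])*7+3)
"
```

```text
time_s: 34.4
ee_pos: [0.5946, 0.3187, 0.0567]
eef_rot: [3.14, 0.0, 1.496]
force: [-0.6, 0.0, -2.2]
grip_width: 0.0483
now [0.5947 0.3188 0.0572] [179.9  -0.   85.7] F [ 0.4  0.6 -1.7] w 0.0477 t 34.5
shift [-0.0, -0.0008, 0.0252] turn [0.0015, -0.0001, -0.0009] q6~ 0.57
1 1 0.035 [333.00467989 312.52020236]
1 1 0.105 [386.54354362 208.23456715]
1 -1 0.035 [153.21268926 374.14485352]
1 -1 0.105 [194.55402223 272.99775877]
-1 -1 0.035 [ 96.99089874 286.18947306]
-1 -1 0.105 [132.5731297  178.86965455]
```

View pics/s21.png

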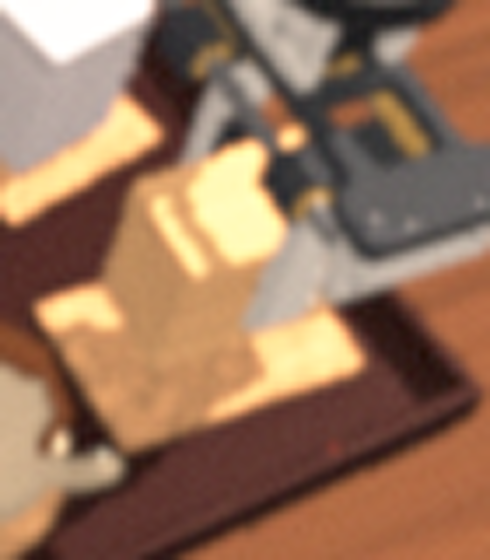

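Lid corners sit at crop (132,182) and (197,275), against the expected (132,179) and (195,273), so it is aligned. Lower it.

```bash
python3 -m jog '[[0,-0.0006,0.01,0.001,0,0,-0.2],[0,-0.0006,0.018,0.001,0,0,-0.2],[0,-0.0006,0.0215,0.001,0,0,-0.2],[0,-0.0006,0.023,0.001,0,0,-0.2],[0,-0.0006,0.0235,0.001,0,0,-0.2],[0,-0.0006,0.0235,0.001,0,0,-0.2]]'; python3 -m jog '[[0,0,0.0005,0,0,0,-0.2],[0,0,0.0008,0,0,0,-0.2]]'
```

```text
time_s: 35.05
ee_pos: [0.5943, 0.319, 0.0338]
eef_rot: [3.141, -0.0, 1.496]
force: [-1.3, -0.1, -1.9]
grip_width: 0.0479
time_s: 35.25
ee_pos: [0.5944, 0.319, 0.0332]
eef_rot: [3.14, -0.001, 1.496]
force: [0.3, 0.1, -2.3]
grip_width: 0.048
```

```bash
python3 -m jog '[[0,0,0.0005,0,0,0,-0.2],[0,0,0.0008,0,0,0,-0.2]]'; python3 -m jog '[[0,0,0.0004,0,0,0,-0.2],[0,0,0.0005,0,0,0,-0.2]]'
```

```text
time_s: 35.45
ee_pos: [0.5944, 0.319, 0.0324]
eef_rot: [3.14, -0.001, 1.496]
force: [-0.2, -0.2, -1.5]
grip_width: 0.0478
time_s: 35.65
ee_pos: [0.5945, 0.3191, 0.0322]
eef_rot: [3.14, -0.001, 1.496]
force: [-1.4, -0.2, 2.1]
grip_width: 0.0481
```

Contact, so release and retreat clear of the cameras' view.

```bash
python3 -m jog '[[0,0,0,0,0,0,0.2],[0,0,0,0,0,0,0.4],[0,0,0,0,0,0,0.8],[0,0,0,0,0,0,0.8],[0,0,0,0,0,0,0.8]]'; python3 -m jog '[[0,0,-0.01,0,0,0,0.8],[0,0,-0.03,0,0,0,0.8],[0,0,-0.06,0,0,0,0.8],[0,0,-0.1,0,0,0,1],[0,0,-0.14,0,0,0,1],[0,0,-0.17,0,0,0,1],[0,0,-0.17,0,0,0,1]]'; python3 -c "
from h import *
to(.5,-.3,.25,60)"
```

```text
time_s: 36.15
ee_pos: [0.5945, 0.319, 0.0322]
eef_rot: [3.14, -0.001, 1.496]
force: [-1.1, 0.6, 0.6]
grip_width: 0.0834
time_s: 36.85
ee_pos: [0.5954, 0.3196, 0.2083]
eef_rot: [3.133, -0.005, 1.496]
force: [0.0, 0.1, -0.1]
grip_width: 0.094
now [0.5954 0.3196 0.2083] [179.5  -0.3  85.7] F [ 0.   0.1 -0.1] w 0.094 t 36.9
shift [-0.6248, -0.0486, -0.0451] turn [0.0049, -0.0043, 0.2858] q6~ -0.02
```

```bash
python3 -m jog '[[-0.03,-0.002,-0.02,0,0,0.02,1],[-0.07,-0.005,-0.04,0,0,0.04,1],[-0.11,-0.008,-0.045,0,0,0.06,1],[-0.15,-0.012,-0.045,0,0,0.08,1],[-0.19,-0.015,-0.045,0,0,0.1,1],[-0.23,-0.018,-0.045,0,0,0.12,1],[-0.27,-0.021,-0.045,0,0,0.14,1],[-0.31,-0.024,-0.045,0,0,0.16,1],[-0.35,-0.027,-0.045,0,0,0.18,1],[-0.39,-0.03,-0.045,0,0,0.2,1],[-0.43,-0.033,-0.045,0,0,0.22,1],[-0.47,-0.036,-0.045,0,0,0.24,1],[-0.51,-0.039,-0.045,0,0,0.26,1],[-0.55,-0.042,-0.045,0,0,0.28,1],[-0.59,-0.045,-0.045,0,0,0.28,1],[-0.615,-0.048,-0.045,0,0,0.28,1],[-0.625,-0.049,-0.045,0,0,0.28,1],[-0.625,-0.049,-0.045,0,0,0.28,1],[-0.625,-0.049,-0.045,0,0,0.28,1]]'; python3 -c "
from h import *
s=camera('scene');t=camera('top')
cv2.imwrite('pics/s22.png',s['image'][...,::-1]);
crop(s,'s23.png',320,95,140,125,5);crop(t,'t23.png',80,150,130,130,5)"
```

```text
time_s: 38.75
ee_pos: [0.4998, -0.2992, 0.2498]
eef_rot: [3.136, -0.008, 1.057]
force: [0.4, -0.4, -0.3]
grip_width: 0.0942
```

View pics/s22.png

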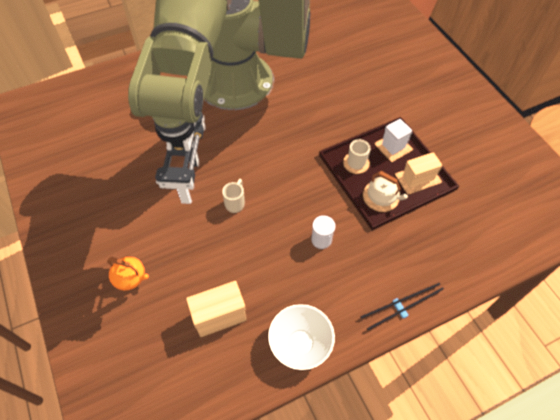

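View pics/s23.png

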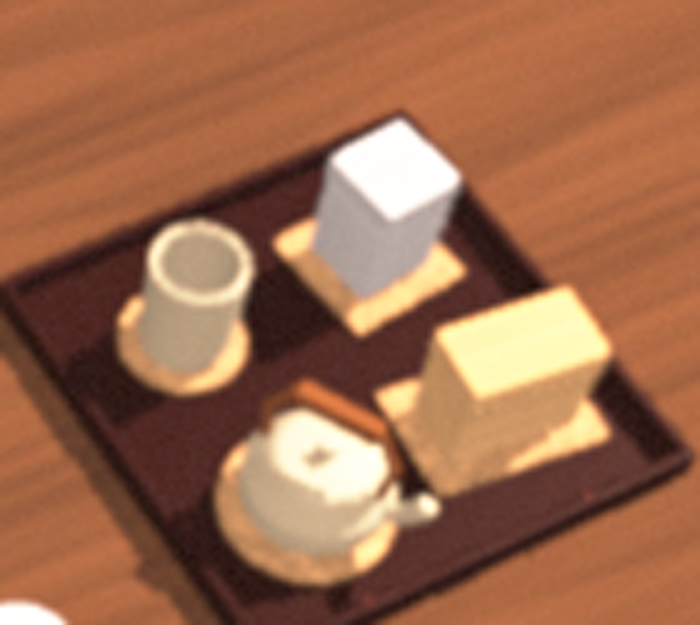

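View pics/t23.png

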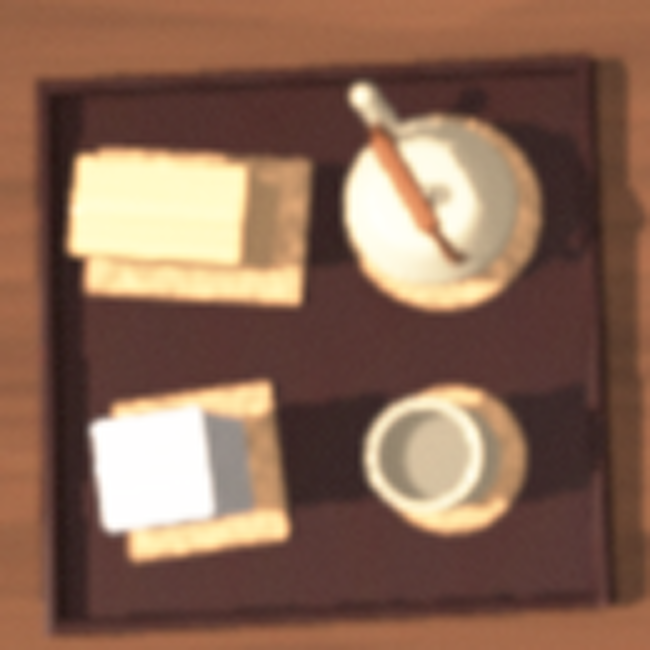

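All four stand in the tray, and the mug and round tin are undisturbed. Now a numeric check of each against its mat, view by view.

```bash
python3 -c "
from h import *
s=camera('scene');t=camera('top')
def m(n,c,o,p,z,mat):
    w=np.array([ray(c,o[0]+(x-2)/5,o[1]+(y-2)/5,z)[:2] for x,y in p]);d=np.roll(w,-1,0)-w
    print(n,'err mm',((w.mean(0)-mat)*1e3).round(1),(np.linalg.norm(d,axis=1)*1e3).round(0),(np.degrees(np.arctan2(d[:,1],d[:,0]))%90).round(1))
T=(80,150);S=(320,95)
m('tinT',t,T,[(88,422),(203,404),(216,519),(106,532)],.09,(.4638,.3186))
m('tinS',s,S,[(327,156),(401,117),(459,178),(391,219)],.09,(.468,.315))
m('boxT',t,T,[(76,153),(250,165),(242,265),(66,256)],.08,(.5918,.3207))
m('boxS',s,S,[(437,341),(572,287),(610,350),(482,393)],.08,(.5957,.3174))
m('cupT',t,T,[(363,455),(425,393),(489,455),(425,515)],.08,(.4675,.1882))
m('cupS',s,S,[(146,263),(200,219),(254,263),(200,306)],.08,(.4719,.1847))
m('potT',t,T,[(342,200),(517,200),(430,112),(430,284)],.036,(.5975,.193))
print('potbuttonT',ray(t,80+(437-2)/5,150+(195-2)/5,.072)[:2]-(.5975,.193),'S',ray(s,320+(320-2)/5,95+(457-2)/5,.072)[:2]-(.6018,.1898))
print('mug/round tin');seg(t,lambda h,r:(h[...,1]<40)&(h[...,2]>235),(230,150,270,190),.080);seg(t,lambda h,r:(r[...,1]>145),(295,230,335,270),.070)
"
```

```text
tinT err mm [-0.9 -0.6] [56. 57. 53. 55.] [ 7.9  7.   5.7 10. ]
tinS err mm [-1.1 -0.7] [54. 53. 52. 55.] [6.9 5.3 9.6 8.3]
boxT err mm [ 0.  -0.7] [86. 50. 87. 52.] [85.1 86.  86.1 85.4]
boxS err mm [1.4 0.5] [88. 45. 80. 40.] [89.4 82.1 85.6  3.9]
cupT err mm [ 0.4 -0.5] [43. 44. 43. 43.] [44.7 45.3 42.6 45.4]
cupS err mm [0.4 0.4] [45. 42. 44. 41.] [18.2 15.6 17.  17.1]
potT err mm [3.3 1.6] [90. 65. 89. 63.] [89.1 43.8  0.1 45.6]
potbuttonT [ 0.00045076 -0.00913734] S [ 0.00729304 -0.00939481]
mug/round tin
  px [248.1 168.7] rect [ 0.6439 -0.0204] [0.0552 0.0553] 89.1 ell [ 0.6438 -0.0205] [0.0548 0.0566] 63.1
  px [312.7 250.9] rect [ 0.4394 -0.1755] [0.0599 0.0825] 15.7 ell [ 0.4382 -0.1813] [0.056  0.0832] 42.5
```

```bash
python3 -c "
from h import *
s=camera('scene');t=camera('top')
crop(t,'t24.png',142,160,52,56,10);crop(s,'s24.png',357,165,55,50,10)
MT=(.5975,.193);MS=(.6018,.1898)
a=np.radians(30);R=np.array([[np.cos(a),-np.sin(a)],[np.sin(a),np.cos(a)]])
for c,M,o in((t,MT,(142,160)),(s,MS,(357,165))):
  for n,l,z in(('mid',(0,0),.036),('barA',(.026,0),.1045),('barB',(-.026,0),.1045),('button',(0,0),.072)):
    p=R@l+M;print(n,((proj(c,(*p,z))-o)*10+4.5).round(0))
  # equator outline: circle r .043 at z .036 (body widest), extents
  q=np.array([proj(c,(M[0]+.043*np.cos(b),M[1]+.043*np.sin(b),.036)) for b in np.linspace(0,6.28,60)]);q=(q-o)*10+4.5
  print('outline',q.min(0).round(0),q.max(0).round(0))
"
```

```text
mid [246. 311.]
barA [138. 186.]
barB [244. 367.]
button [218. 293.]
outline [ 79. 146.] [414. 477.]
mid [262. 255.]
barA [397. 158.]
barB [221.  66.]
button [286. 182.]
outline [105. 127.] [419. 388.]
```

View pics/t24.png

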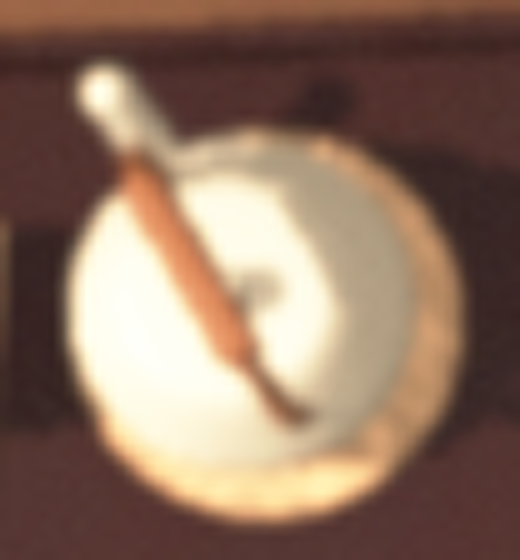

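View pics/s24.png

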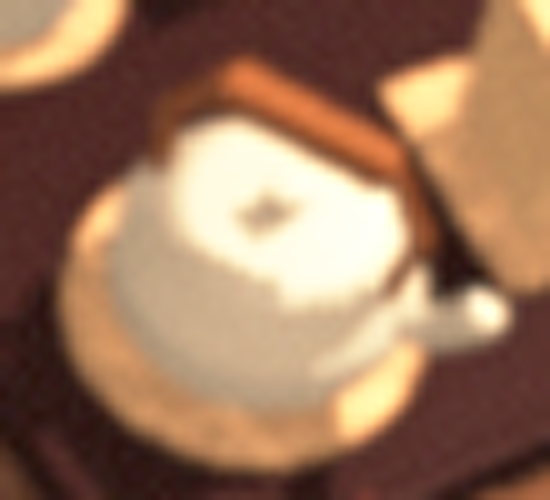

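Every item is within about 2–3 mm of its mat centre, and the tin and box are square to theirs. Moving the teapot for about 2 mm would mean lifting it after the others and breaking the order, so I'm leaving it and handing in.

```bash
python3 -c "
from h import *
o=status.get_obs();print(o['time_s'],o['ee_pos'],o['grip_width'])
ctrl.hand_in()"
```

```text
39.05 [ 0.49978771 -0.29953653  0.25001114] 0.094159900026777
the job is handed in; nothing more can be done
```

The tea tray is laid and the job is handed in at 39 s. I set down the teapot, cup, square tin and small wooden box in that order, each lowered until it just touched its mat (about 6 N at most on the wrist).

**Last checks, both cameras against the mats in the same view:**

| Item | Offset from mat centre | Alignment |
|---|---|---|
| Cup | under 1 mm | round |
| Square tin | about 1.3 mm | within about 1° |
| Wooden box | 0.7 mm (top view), 1.5 mm (scene view) | within about 1° in the top view |
| Teapot | about 2–3 mm towards +x, +y | upright |

- **Left alone:** the round tin and the mug measured the same before and after. The orange teapot and the large box were never touched.
- **Where the checks were weaker:** for the teapot, the top-view body and bar readings spread from about 2 to 4 mm. I left it because lifting it again would have broken the order. The box's lid corners in the scene view were noisy, with side angles scattering by several degrees, so its squareness rests on the top view.

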